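Put the cooler spares and roast colour discs back in their nests

ROBOT

A 6-joint arm with a two-finger parallel gripper is mounted at the origin on a cart in front of the work surface, level with it; the furniture and walls round the work are solid. World frame = base frame: x ahead of the robot, y to its left, z up, the work surface at z = 0. Lengths are in mm, angles in rad, forces in N, time in s.
With the tool pointing down it reaches from about 400 to 925 mm from the base axis. Payload 12.5 kg.
Tool frame: the origin (TCP) lies midway between the tips of the shut fingers; the grasp point (between the pads) lies 19 mm behind it; z points along the fingers, y is the direction in which the jaws open and shut (so a half turn about z gives the same grasp; the last joint's range is limited). The gripper opens to 95 mm and grips with 3 to 60 N. Pads are 20 mm wide; open, the fingers measure 119 mm over their backs; the gripper's body (75 mm by 180 mm) begins 59 mm behind the grasp point.
Start: joints at [1.105, 0.491, 1.559, -0, 1.092, -0.106], TCP at [220.039, 585.004, 214.661] pointing down, gripper open.
Joint ranges: [-3.1, 3.1], [-0.84, 2.19], [0.05, 2.79], [-1.13, 4.28], [0.06, 2.93], [-2.69, 2.69]. Speed limits (rad/s): [2.22, 2.22, 2.79, 3.14, 3.14, 3.14].

INTERFACE

Orientations are given as [roll, pitch, yaw] about the fixed x, y, z axes, in that order (R = Rz(yaw) Ry(pitch) Rx(roll)).
In Python, from cell import env, eyes, job_done, boxes_of, regions_of gives the robot as it stands.
- The arm moves only by the tool send_rows, never from a script. Its argument "plan" is text: rows parted by semicolons, each of 5 numbers parted by spaces: the shift along the tool's x, y, z in mm, then the turn about the tool's z in rad, then the finger opening in mm, from 0 to 95.1. In form: x y z roll gripper; .... A call has 1 to 8 rows; each row shifts and turns the pose as measured when the row begins, along the tool's axes as they then stand; what a row does not reach is not made up. A row lasts 1/10 s, in which the tool goes at most 50 mm and 8.59 degrees, less where a joint would pass 70% of its speed; a pose out of reach is approached as far as the arm can. A call with a gripper value outside its range is refused whole. The fingers move at their own pace and stop on an object; the grip force is fixed at half the most. Time passes only in rows, so rows that do not move let the fingers close. It gives the time, the measured TCP pose, the force and the opening at its end, in the units of the state.
- env.state(): the state, without advancing time (a new reading comes with each control period).
- eyes.read_camera(name): name is "scene" or "top" or "wrist"; returns a dict with "image" (480x640x3 uint8, red, green, blue), "vertical_fov" (degrees; the focal length in pixels is half the picture's height over the tangent of half this angle, whatever the lens; pixels are square), "cx", "cy" (the principal point, pixels), "extrinsics" (4x4, takes a point from camera to world coordinates). Camera axes: x right, y up, looking along -z (the intrinsics and any distortion apply to the point x, -y, -z); pixel columns grow to the right and rows downward; lengths in mm; the calibration is good to about 2 mm. The wrist camera is an equidistant fisheye: a pixel r from the principal point sees the ray r / f radians off the axis. A picture is of the moment at which its call begins. There is no depth.
- job_done(): hands the job in, once; it reports no verdict.
Trained networks look in a picture, given as the dict that the camera call returned (one of the last four; its "shot" number tells which), for a name from the list of things; names that differ only in an ending like _2 or _b are one class to them, and where a whole thing is asked for, a point or a joint stands for the part that bears it (a point fixed in the world has none). Each returns a list of dicts, best first, with "confidence" (0 to 1); they miss things now and then, are a little off and sometimes report something else, mostly with a low value. They report only what shows in the picture. A call takes as long as a camera call. They do not tell look-alikes from the thing itself.
- boxes_of(target, picture): "bbox" ([left, top, width, height] in pixels, round what is visible of it).
- regions_of(target, picture): "pixels" (480x640 bool, what is visible of it) and "bbox" ([left, top, width, height] in pixels, round what is visible of it).
The state is a dict: "t": time; "joints": joint angles; "qvel": joint speeds; "tau": joint torques, N m; "eef_pos": TCP position; "tcp_rot": TCP orientation; "ft_force": force on the tool from outside, world axes, zero at the start; "moment": the same for the moment, N m; "opening": opening from 0.0 (shut) to 1.0 (fully open).
Only numpy, scipy, OpenCV 4.12 (cv2) and the standard library are available. Lean on these libraries where they do the work, as an engineer would, in place of code of your own. Each camera call takes 0.05 s, during which the arm holds its last target.

TASK

The bean cooler has been serviced and its spares lie mixed with the roast colour discs on the counter. Put the ball bearing, the brass gear and the hexagon bolt each into the foam pocket cut to its shape in the parts tray, and the two loose colour discs into the empty wells of the grey colour gauge: the light brown disc in the well by the light swatch, the nearly black disc in the well by the dark swatch. Set each one down, rather than dropping it, so that it lies flat on the bottom of its pocket or well.

Things in the scene. Friction and masses are not known exactly. Their poses are not given: they have to be found in the camera images.
- bearing_mid (a point): Steel ball bearing with a black seal, a ring 35 mm across and 11 mm high, lying flat on the counter. The point is its centre, half-way up (5.5 mm); z is its axis, up.
- gear_mid (a point): Brass spur gear, 48 mm across its teeth and 16 mm high with its hub, lying flat. The point is its centre, half-way up (8 mm); z is its axis, up.
- bolt_mid (a point): Steel hexagon bolt lying on its side, 53 mm long: shank 10 mm thick, head 18 mm wide and 15 mm high at its +y end. The point is the middle of its length at the shank's half height (5 mm above its underside); y runs along the bolt toward the head, z is up. The two end faces are 26 mm from the point; the head covers the last 7 mm of the +y end.
- disc_light_mid (a point): Light brown (tan) colour reference disc, 39 mm across, 9 mm high, lying flat. The point is its centre, half-way up (4.7 mm); z is up.
- disc_dark_mid (a point): Nearly black-brown colour reference disc, 39 mm across, 9 mm high, lying flat. The point is its centre, half-way up (4.7 mm); z is up. (A third disc of middle brown already lies fixed in the middle well of the colour gauge.)
- nest_bearing: Pocket for the bearing: round, 47 mm across (the smaller of the two round pockets in the foam). Cut 5 mm deep, floor green, in a dark foam block 70 x 66 x 10 mm, one of three side by side in a low aluminium tray (210 x 79 mm, rim 12 mm above the counter). Origin: under the pocket's middle, on the block's underside, 4 mm above the counter; pocket floor at z 5, top at z 10 mm; z up.
- nest_gear: Pocket for the gear: round, 59 mm across (the larger round pocket). Cut 5 mm deep, floor green, in a dark foam block 70 x 66 x 10 mm, one of three side by side in a low aluminium tray (210 x 79 mm, rim 12 mm above the counter). Origin: under the pocket's middle, on the block's underside, 4 mm above the counter; pocket floor at z 5, top at z 10 mm; z up.
- nest_bolt: Pocket for the bolt: an oblong slot 62 mm long along x and 30 mm wide along y; the bolt goes in lengthwise, head at either end. Cut 5 mm deep, floor green, in a dark foam block 70 x 66 x 10 mm, one of three side by side in a low aluminium tray (210 x 79 mm, rim 12 mm above the counter). Origin: under the pocket's middle, on the block's underside, 4 mm above the counter; pocket floor at z 5, top at z 10 mm; z up.
- colour_gauge: Grey plate 92 x 206 mm, 10 mm high (its aluminium edge 12), fixed; origin: centre of its underside, z up. Three wells 50 mm across, 5 mm deep (white floor 5 mm above the counter) in a row along y, a painted swatch on the -x side of each. Centres (x, y): light (6, 66) mm; middle (6, 0), filled by a fixed disc 4 mm proud; dark (6, -66).
Not all that is in view belongs to the job. What is shaped like the part that bears disc_light_mid but green is not meant.

How it is judged:
By the outcome, as a careful person would: the job done as asked, in the order asked, and still so for the second after the job is handed in, with the robot touching nothing.
It also fails if it takes over 136 s, if anything falls off the work surface, if the arm or the gripper's body presses on something with over 40 N, if the wrist force passes 120 N, or if a joint passes its speed limit or range.

## Working session

There is one attempt and no reset: what is moved stays moved. The work goes in short steps, Python scripts to look and compute and a tool call to move; the robot and the scene stay as the last step left them, time stands still between calls to the robot, and variables do not carry over. Pictures are saved under pics/ and viewed, and the job is handed in when it is done.

Besides the shell and the picture viewer there is one more tool, called after ">>>" as name(argument=value, ...), one argument or row to a line, values as JSON. send_rows: Moves the arm, as the interface text tells. Its arguments: {"type":"object","properties":{"plan":{"type":"string"}},"required":["plan"]}

```bash
ls; mkdir -p pics; cat > h.py <<'E'
import numpy as np, cv2
from cell import env, eyes, job_done, boxes_of, regions_of
def save(p,name,crop=None,scale=1):
    im=p["image"][:,:,::-1].copy()
    if crop: l,t,w,h=crop; im=im[t:t+h,l:l+w]
    if scale!=1: im=cv2.resize(im,None,fx=scale,fy=scale,interpolation=cv2.INTER_CUBIC)
    cv2.imwrite("pics/"+name,im)
def f_of(p): return 240/np.tan(np.radians(p["vertical_fov"])/2)
def world(p,u,v,z,fish=False):
    f=f_of(p); a=(u-p["cx"])/f; b=(v-p["cy"])/f
    if fish:
        r=np.hypot(a,b); s=np.tan(r)/r if r>1e-9 else 1; a*=s;b*=s
    E=np.array(p["extrinsics"]); d=E[:3,:3]@np.array([a,-b,-1.]); o=E[:3,3]
    t=(z-o[2])/d[2]; return o+t*d
E
python3 - <<'E'
from h import *
print(env.state())
for n in ["scene","top","wrist"]:
    p=eyes.read_camera(n); save(p,n+"0.png"); print(n,p["vertical_fov"],p["cx"],p["cy"],np.round(p["extrinsics"],3).tolist(),[k for k in p])
E
```

```text
pics
{'t': 0.0, 'joints': array([ 1.10541219e+00,  4.91612034e-01,  1.55944153e+00,  2.54142480e-06,
        1.09168750e+00, -1.05586974e-01]), 'qvel': array([-0.00063225,  0.00102364,  0.00164505,  0.00021393,  0.00093376,
        0.00085146]), 'tau': array([ 2.84691254e-03, -6.12626910e+01, -2.58173704e+01,  6.92936475e-02,
        4.82453650e-02, -1.10187218e-04]), 'eef_pos': array([219.91688758, 584.7793795 , 214.03187237]), 'tcp_rot': array([-3.14045088e+00, -1.23273260e-04,  2.78179425e+00]), 'ft_force': array([-0.30914454,  0.05310258, -0.72221962]), 'moment': array([-0.00635042,  0.02891955,  0.00671727]), 'opening': 1.001564267574639}
scene 46.82214986365561 318.2432489749509 230.93179827256156 [[0.474, 0.546, -0.691, -455.422], [-0.881, 0.307, -0.361, -531.446], [0.015, 0.78, 0.626, 891.559], [0.0, 0.0, 0.0, 1.0]] ['image', 'vertical_fov', 'cx', 'cy', 'extrinsics', 'shot']
top 49.30242311192302 327.3045575445703 239.82553585427942 [[-0.014, 0.996, -0.089, 382.856], [-1.0, -0.016, -0.021, -53.496], [-0.022, 0.089, 0.996, 1174.187], [0.0, 0.0, 0.0, 1.0]] ['image', 'vertical_fov', 'cx', 'cy', 'extrinsics', 'shot']
wrist 65.70646984690485 319.41331881081686 240.72820689109 [[0.352, -0.906, -0.235, 154.776], [0.936, 0.341, 0.09, 610.633], [-0.001, -0.252, 0.968, 383.74], [0.0, 0.0, 0.0, 1.0]] ['image', 'vertical_fov', 'cx', 'cy', 'extrinsics', 'shot']
```

View pics/top0.png

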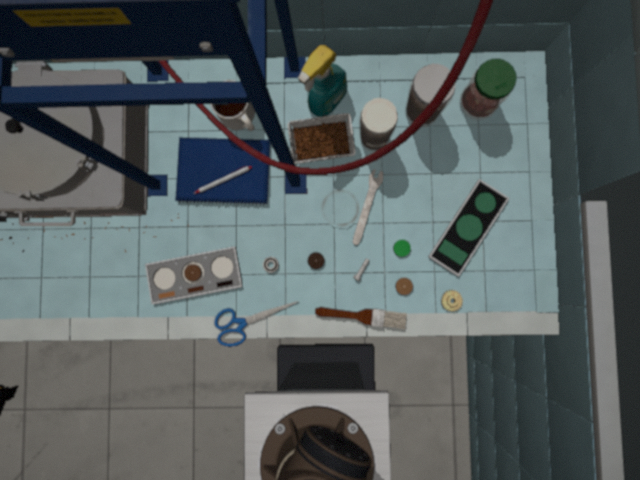

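View pics/scene0.png

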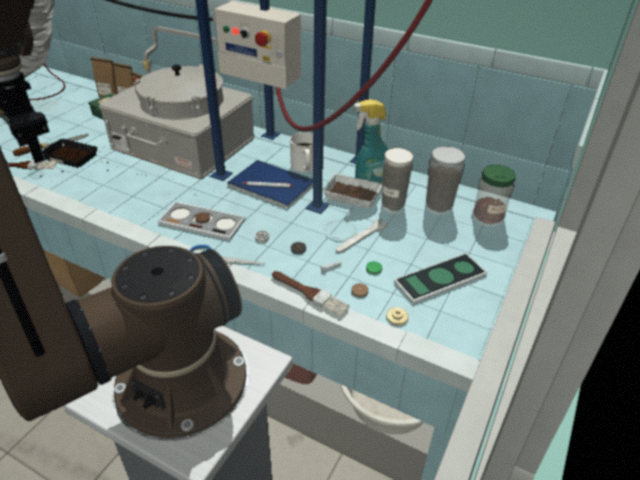

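View pics/wrist0.png

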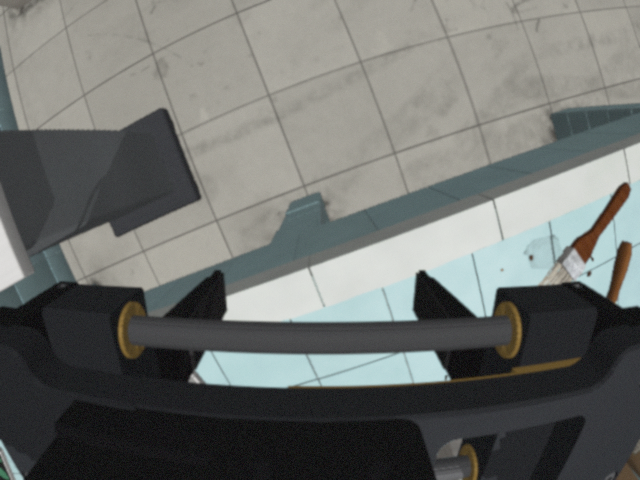

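```bash
python3 - <<'E'
from h import *
pt=eyes.read_camera("top"); ps=eyes.read_camera("scene")
save(pt,"topA.png",(130,160,400,180),2); save(ps,"sceneA.png",(150,180,360,160),2.2)
hz={"bearing_mid":5.5,"gear_mid":8,"bolt_mid":5,"disc_light_mid":4.7,"disc_dark_mid":4.7,"nest_bearing":14,"nest_gear":14,"nest_bolt":14,"colour_gauge":10}
for n,z in hz.items():
    for nm,p in (("top",pt),("scene",ps)):
        for r in regions_of(n,p)[:3]:
            v,u=np.nonzero(r["pixels"]); 
            l,t,w,h=r["bbox"]
            print(n,nm,round(r["confidence"],2),"c",round(u.mean(),1),round(v.mean(),1),"bbox",r["bbox"],len(u),np.round(world(p,u.mean()+.0,v.mean()+.0,z)[:2],1))
print(env.state()["t"])
E
```

```text
bearing_mid top 0.63 c 270.4 263.6 bbox [260.8, 254.5, 18.8, 17.8] 199 [435.8  99.5]
bearing_mid scene 0.65 c 397.0 315.7 bbox [385.6, 305.0, 24.9, 20.3] 335 [ 349.7 -305.7]
gear_mid top 0.57 c 451.5 299.4 bbox [438.9, 289.4, 20.3, 20.4] 314 [ 350.8 -300.9]
gear_mid scene 0.86 c 397.2 315.9 bbox [386.2, 306.3, 23.8, 19.2] 295 [ 347.  -307.1]
bolt_mid top 0.6 c 361.6 269.2 bbox [354.6, 260.2, 15.7, 20.7] 86 [ 420.4 -104.3]
bolt_mid scene 0.58 c 329.6 265.4 bbox [319.7, 262.6, 21.2, 6.3] 78 [ 422.  -105.1]
bolt_mid scene 0.28 c 396.9 315.2 bbox [385.1, 305.7, 24.4, 19.4] 339 [ 351.3 -304.9]
disc_light_mid top 0.76 c 401.6 247.5 bbox [390.3, 237.2, 20.8, 22.5] 242 [ 467.5 -194.6]
disc_light_mid top 0.63 c 403.5 285.2 bbox [397.7, 275.0, 13.6, 18.3] 201 [ 383.5 -196.7]
disc_light_mid scene 0.52 c 359.7 289.4 bbox [352.0, 283.7, 17.2, 15.8] 199 [ 383.8 -201.5]
disc_light_mid scene 0.49 c 374.2 266.6 bbox [364.8, 259.7, 19.7, 12.3] 150 [ 470.  -199.3]
disc_dark_mid top 0.49 c 315.9 259.9 bbox [309.4, 253.0, 16.0, 15.9] 234 [442.7  -2.6]
disc_dark_mid scene 0.64 c 298.1 247.3 bbox [291.2, 241.8, 16.2, 13.1] 140 [443.2  -6.6]
nest_bearing top 0.56 c 485.3 201.9 bbox [463.5, 183.4, 40.1, 37.5] 984 [ 565.7 -382.1]
nest_bearing scene 0.65 c 464.2 266.3 bbox [446.0, 254.9, 35.1, 25.0] 556 [ 565.3 -387.9]
nest_gear top 0.57 c 469.3 227.0 bbox [451.1, 209.5, 40.4, 38.1] 986 [ 510.  -344.5]
nest_gear scene 0.61 c 441.3 274.5 bbox [422.0, 265.0, 39.2, 21.8] 556 [ 511.6 -349.7]
nest_bolt scene 0.75 c 417.2 283.5 bbox [396.1, 271.4, 43.8, 29.6] 699 [ 456.  -311.2]
nest_bolt scene 0.29 c 359.9 289.6 bbox [353.5, 282.5, 14.8, 14.3] 211 [ 374.9 -205.5]
colour_gauge top 0.96 c 193.5 274.8 bbox [145.7, 245.6, 98.4, 59.9] 3761 [413.2 271.4]
colour_gauge scene 0.82 c 201.9 219.8 bbox [159.2, 203.3, 86.5, 37.9] 2013 [411.1 262.3]
1.15
```

```bash
sleep 1; ls pics
```

```text
scene0.png
sceneA.png
top0.png
topA.png
wrist0.png
```

View pics/topA.png

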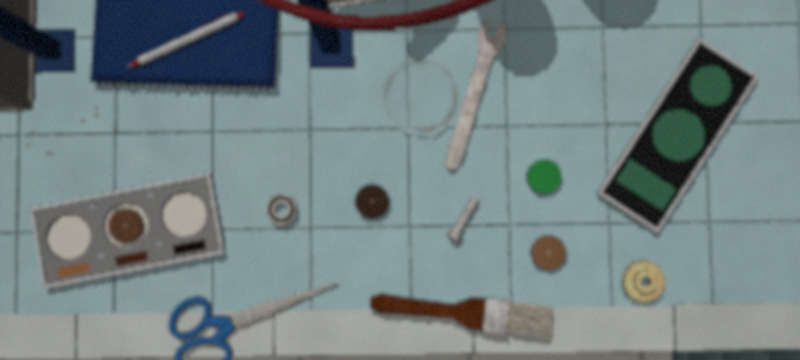

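View pics/sceneA.png

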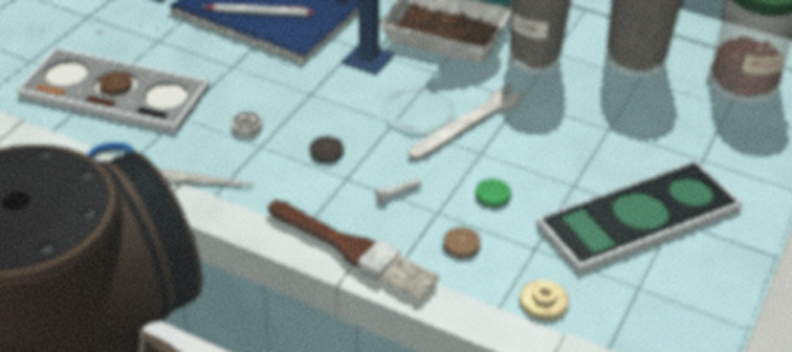

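```bash
cat >> h.py <<'E'
def proj(p,P):
    E=np.array(p["extrinsics"]); c=E[:3,:3].T@(np.asarray(P,float)-E[:3,3]); f=f_of(p)
    return np.array([p["cx"]+f*c[0]/-c[2], p["cy"]-f*c[1]/-c[2]])
E
python3 - <<'E'
from h import *
pt=eyes.read_camera("top"); ps=eyes.read_camera("scene")
for (u,v) in [(165,62),(230,140),(300,171),(350,170),(400,148),(450,92),(480,30),(487,0)]:
    print((u,v))
    im=ps["image"].astype(int)
    for z in range(0,1100,25):
        P=world(pt,u,v,z); q=proj(ps,P)
        a,b=int(round(q[0])),int(round(q[1]))
        if 0<=a<640 and 0<=b<480:
            c=im[b,a]
            if c[0]>c[1]+35 and c[0]>c[2]+35: print("   z",z,np.round(P),np.round(q),c)
# leg bases
for uv in [(155,185),(295,185),(595,205),(558,320),(548,50)]: print(uv,np.round(world(pt,*uv,0)))
E
```

```text
(165, 62)
   z 200 [822. 278. 200.] [278.  91.] [110  44  44]
(230, 140)
   z 225 [657. 145. 225.] [288. 117.] [115  63  63]
(300, 171)
(350, 170)
(400, 148)
(450, 92)
(480, 30)
(487, 0)
(155, 185) [620. 365.   0.]
(295, 185) [614.  43.   0.]
(595, 205) [ 556. -630.    0.]
(558, 320) [ 302. -534.    0.]
(548, 50) [ 919. -544.    0.]
```

```bash
python3 - <<'E'
from h import *
pt=eyes.read_camera("top"); ps=eyes.read_camera("scene")
it=pt["image"].astype(int); im=ps["image"].astype(int)
red=lambda a:((a[...,0]>1.5*a[...,1])&(a[...,0]>1.5*a[...,2])&(a[...,0]>70)).astype(np.uint8)
rs=red(im); d=cv2.distanceTransform(1-rs,cv2.DIST_L2,3)
rt=red(it)
for u in range(170,495,25):
    vs=np.nonzero(rt[:190,u])[0]
    if not len(vs): continue
    v=np.median(vs); best=[]
    for z in range(50,1100,10):
        P=world(pt,u,v,z); q=proj(ps,P); a,b=int(round(q[0])),int(round(q[1]))
        if 0<=a<640 and 0<=b<480 and d[b,a]<2.5: best.append((z,np.round(P[:2]).tolist(),[a,b]))
    print(u,v,best[:2],best[-2:])
E
```

```text
170 70.5 [(170, [818.0, 277.0], [277, 101]), (180, [813.0, 274.0], [277, 99])] [(220, [796.0, 261.0], [278, 89]), (230, [792.0, 258.0], [278, 87])]
220 126.0 [(180, [699.0, 174.0], [287, 123]), (190, [695.0, 172.0], [287, 120])] [(220, [686.0, 165.0], [287, 112]), (230, [683.0, 163.0], [287, 109])]
245 146.5 [(200, [651.0, 122.0], [295, 129]), (210, [648.0, 120.0], [295, 126])] [(210, [648.0, 120.0], [295, 126]), (220, [646.0, 118.0], [295, 123])]
270 161.0 [(230, [615.0, 70.0], [305, 129]), (240, [612.0, 69.0], [305, 126])] [(230, [615.0, 70.0], [305, 129]), (240, [612.0, 69.0], [305, 126])]
295 152.0 [(250, [625.0, 22.0], [324, 124]), (260, [623.0, 21.0], [324, 121])] [(260, [623.0, 21.0], [324, 121]), (270, [620.0, 20.0], [324, 118])]
320 169.0 [(300, [582.0, -24.0], [334, 117]), (310, [580.0, -25.0], [334, 114])] [(300, [582.0, -24.0], [334, 117]), (310, [580.0, -25.0], [334, 114])]
345 165.5 [(350, [576.0, -66.0], [350, 102]), (360, [573.0, -66.0], [350, 98])] [(350, [576.0, -66.0], [350, 102]), (360, [573.0, -66.0], [350, 98])]
370 156.5 [(390, [579.0, -104.0], [368, 88]), (400, [577.0, -103.0], [367, 84])] [(400, [577.0, -103.0], [367, 84]), (410, [574.0, -103.0], [367, 80])]
395 140.0 [(440, [590.0, -137.0], [386, 67]), (450, [587.0, -136.0], [386, 63])] [(450, [587.0, -136.0], [386, 63]), (460, [585.0, -135.0], [385, 58])]
```

```bash
python3 - <<'E'
from h import *
pt=eyes.read_camera("top"); ps=eyes.read_camera("scene")
im=ps["image"][:,:,::-1].copy(); 
for uv,c in [((584,203),(0,0,255)),((586,400),(255,0,0)),((470,360),(0,255,0))]:
    for z in range(-100,1000,100):
        q=proj(ps,world(pt,*uv,z)); q=tuple(int(x) for x in np.clip(q,-1000,2000))
        cv2.circle(im,q,3,c,-1); cv2.putText(im,str(z),q,0,.35,c)
        if z%200==0: print(uv,z,np.round(world(pt,*uv,z)),q)
cv2.imwrite("pics/wall.png",im)
E
```

```text
(584, 203) 0 [ 561. -606.    0.] (558, 304)
(584, 203) 200 [ 531. -512.  200.] (535, 228)
(584, 203) 400 [ 501. -418.  400.] (507, 135)
(584, 203) 600 [ 470. -324.  600.] (473, 19)
(584, 203) 800 [ 440. -230.  800.] (428, -128)
(586, 400) 0 [ 130. -585.    0.] (501, 461)
(586, 400) 200 [ 173. -495.  200.] (478, 347)
(586, 400) 400 [ 216. -404.  400.] (452, 216)
(586, 400) 600 [ 259. -314.  600.] (422, 62)
(586, 400) 800 [ 302. -223.  800.] (386, -118)
(470, 360) 0 [ 218. -338.    0.] (387, 367)
(470, 360) 200 [ 246. -290.  200.] (378, 276)
(470, 360) 400 [ 274. -241.  400.] (368, 168)
(470, 360) 600 [ 302. -193.  600.] (355, 36)
(470, 360) 800 [ 330. -144.  800.] (340, -125)
```

View pics/wall.png

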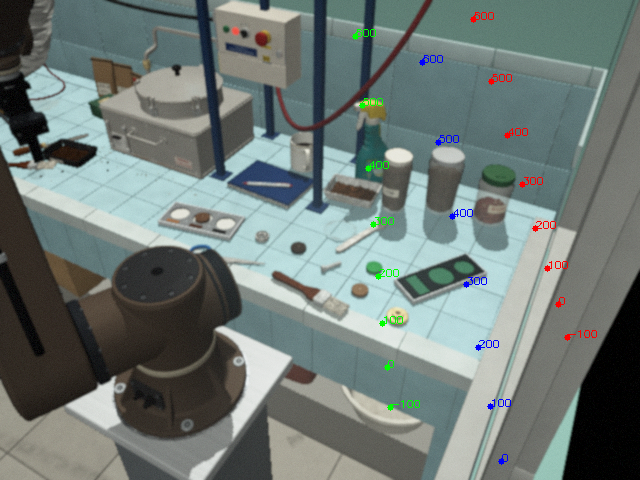

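```bash
cat >> h.py <<'E'
def go(x,y,z,yaw=None,n=None):
    s=env.state(); P=s["eef_pos"]; r,p,w=s["tcp_rot"]
    d=np.array([x,y,z])-P
    if yaw is None: yaw=w
    a=-((yaw-w+np.pi)%(2*np.pi)-np.pi)  # turn about tool z
    n=n or max(1,int(np.ceil(max(np.linalg.norm(d)/48,abs(a)/0.149))))
    print("t",round(s["t"],2),"P",np.round(P,1),"rpy",np.round(s["tcp_rot"],4),"op",round(s["opening"]*95.1,1),"F",np.round(s["ft_force"],1),"q",np.round(s["joints"],2))
    R=cv2.Rodrigues(np.array([0,0,w]))[0]@cv2.Rodrigues(np.array([np.pi,0,0.]))[0]
    out=[]
    for k in range(n):
        Rk=cv2.Rodrigues(np.array([0,0,w-k*a/n]))[0]@np.diag([1,-1,-1])
        out.append(np.round(np.append(Rk.T@d/n,a/n),3).tolist())
    print("n",n,"total turn",round(a,3))
    for o in out: print(o)
E
python3 -c "
from h import *
go(436,100,120)"
```

```text
t 1.45 P [220.  585.  214.7] rpy [ 3.1415 -0.      2.7819] op 95.1 F [ 0.6 -0.   1. ] q [ 1.11  0.49  1.56  0.    1.09 -0.11]
n 12 total turn -0.0
[-31.076, -31.494, 7.89, -0.0]
[-31.076, -31.494, 7.89, -0.0]
[-31.076, -31.494, 7.89, -0.0]
[-31.076, -31.494, 7.89, -0.0]
[-31.076, -31.494, 7.89, -0.0]
[-31.076, -31.494, 7.89, -0.0]
[-31.076, -31.494, 7.89, -0.0]
[-31.076, -31.494, 7.89, -0.0]
[-31.076, -31.494, 7.89, -0.0]
[-31.076, -31.494, 7.89, -0.0]
[-31.076, -31.494, 7.89, -0.0]
[-31.076, -31.494, 7.89, -0.0]
```

>>> send_rows(
  plan="-31 -31.5 8 0 95;-31 -31.5 8 0 95;-31 -31.5 8 0 95;-31 -31.5 8 0 95;-31 -31.5 8 0 95;-31 -31.5 8 0 80;-31 -31.5 8 0 70;-31 -31.5 8 0 60",
)

```text
t: 2.25
eef_pos: [366.7, 255.7, 149.0]
tcp_rot: [3.135, 0.002, 2.79]
ft_force: [1.4, 0.6, 0.3]
opening: 0.8
```

```bash
python3 -c "
from h import *
go(436,100,120)"
```

```text
t 2.25 P [366.7 255.7 149. ] rpy [3.1353e+00 2.3000e-03 2.7901e+00] op 76.1 F [1.4 0.6 0.3] q [ 0.46  0.33  2.06  0.    0.74 -0.76]
n 4 total turn -0.0
[-29.674, -30.58, 7.242, -0.0]
[-29.674, -30.58, 7.242, -0.0]
[-29.674, -30.58, 7.242, -0.0]
[-29.674, -30.58, 7.242, -0.0]
```

>>> send_rows(
  plan="-30 -30.5 7 0 60;-30 -30.5 7 0 60;-30 -30.5 7 0 60;-28 -29 7 0 60;0 0 0 0 60",
)

```text
t: 2.75
eef_pos: [440.3, 91.8, 119.7]
tcp_rot: [3.134, 0.005, 2.786]
ft_force: [0.7, 0.3, 0.8]
opening: 0.631
```

```bash
cat >> h.py <<'E'
def wr(name,targets=()):
    p=eyes.read_camera("wrist"); save(p,name)
    for n,z in targets:
        for r in regions_of(n,p)[:3]:
            v,u=np.nonzero(r["pixels"])
            print(n,round(r["confidence"],2),np.round([u.mean(),v.mean()],1),len(u),r["bbox"],np.round(world(p,u.mean(),v.mean(),z,True)[:2],1))
    return p
E
python3 -c "
from h import *
go(436,100,120)
wr('w1.png',[('bearing_mid',8),('disc_dark_mid',8),('bolt_mid',6)])"
```

```text
t 2.75 P [440.3  91.8 119.7] rpy [3.1339 0.005  2.7859] op 60.0 F [0.7 0.3 0.8] q [ 0.06  0.39  2.08  0.01  0.66 -1.17]
n 1 total turn -0.0
[6.877, 6.217, -0.312, -0.0]
bearing_mid 0.69 [322.4 226.7] 1414 [298.1, 203.9, 49.6, 47.0] [434.6  98.4]
disc_dark_mid 0.65 [212.4 275.4] 1657 [186.6, 251.9, 47.6, 50.2] [441.1  -0.8]
bolt_mid 0.76 [109.4 278.4] 476 [101.6, 260.2, 14.9, 44.5] [411.1 -99.3]
```

View pics/w1.png

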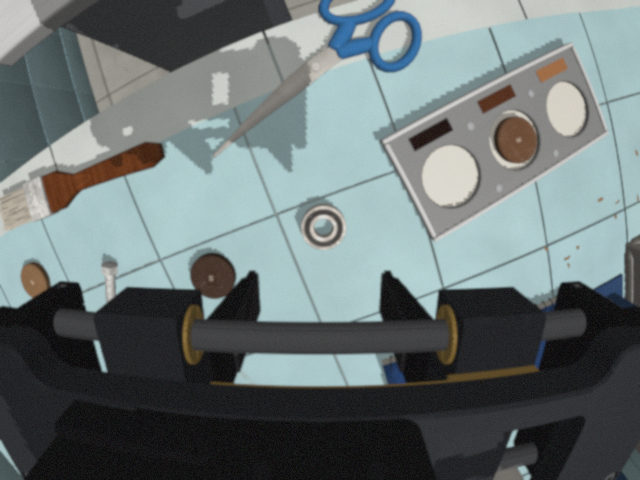

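```bash
python3 -c "
from h import *
go(435,98.8,40)"
```

```text
t 2.95 P [438.4  95.8 120.4] rpy [3.1336 0.0048 2.7906] op 60.3 F [0.4 0.7 0.1] q [ 0.06  0.38  2.09  0.01  0.66 -1.16]
n 2 total turn -0.0
[2.092, 0.815, 40.212, -0.0]
[2.092, 0.815, 40.212, -0.0]
```

>>> send_rows(
  plan="2 1 40 0 60;1 0 40 0 60;0 0 0 0 60;0 0 0 0 60",
)

```text
t: 3.35
eef_pos: [436.7, 103.1, 41.1]
tcp_rot: [3.131, 0.009, 2.798]
ft_force: [0.5, 0.1, 1.9]
opening: 0.63
```

```bash
python3 -c "
from h import *
wr('w2.png',[('bearing_mid',8)])
go(435,98.8,5.5)"
```

```text
t 3.45 P [437.2 102.9  41.8] rpy [3.1306 0.0111 2.7978] op 59.8 F [-0.   0.3  0.5] q [ 0.08  0.53  2.15  0.01  0.44 -1.16]
n 1 total turn -0.0
[0.671, -4.544, 36.319, -0.0]
```

View pics/w2.png

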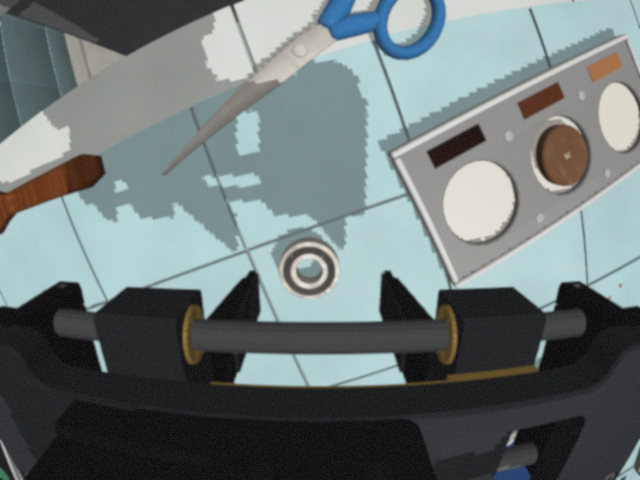

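```bash
python3 - <<'E'
from h import *
p=eyes.read_camera("wrist")
print(world(p,309,266,11,True)[:2])
f=f_of(p);E=np.array(p["extrinsics"])
def fp(P):
    c=E[:3,:3].T@(np.asarray(P,float)-E[:3,3]); a=np.array([c[0]/-c[2],-c[1]/-c[2]]); t=np.hypot(*a); return np.array([p["cx"],p["cy"]])+f*np.arctan(t)*a/t
P=env.state()["eef_pos"]; print(fp(P), P)
save(p,"w2c.png",(240,210,160,100),4)
go(435,98.8,5.5)
E
```

```text
[432.98442394  99.52864086]
[317.15441666 292.58790739] [437.45190222 102.66731492  42.01726464]
t 3.5 P [437.5 102.7  42. ] rpy [3.1303 0.0119 2.7975] op 59.9 F [ 0.6  0.3 -0.9] q [ 0.08  0.53  2.15  0.01  0.44 -1.16]
n 1 total turn -0.0
[1.003, -4.468, 36.517, -0.0]
```

View pics/w2c.png

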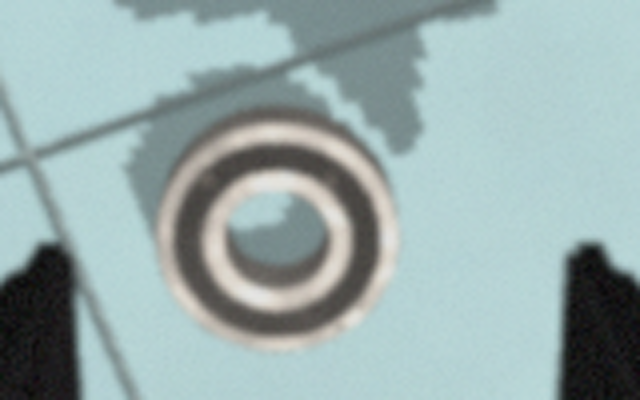

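```bash
cat >> h.py <<'E'
from scipy.spatial.transform import Rotation as Ro
def go(x,y,z,yaw=None,n=None):
    s=env.state(); P=s["eef_pos"]; rpy=s["tcp_rot"]; w=rpy[2]
    d=np.array([x,y,z])-P
    if yaw is None: yaw=w
    a=-((yaw-w+np.pi)%(2*np.pi)-np.pi)
    n=n or max(1,int(np.ceil(max(np.linalg.norm(d)/48,abs(a)/0.149))))
    print("t",round(s["t"],2),"P",np.round(P,1),"rpy",np.round(rpy,4),"op",round(s["opening"]*95.1,1),"F",np.round(s["ft_force"],1),"q",np.round(s["joints"],2))
    R=Ro.from_euler("xyz",rpy).as_matrix()
    print("n",n,"total turn",round(a,3))
    for k in range(n):
        Rk=R@Ro.from_euler("z",k*a/n).as_matrix()
        print(np.round(np.append(Rk.T@d/n,a/n),3).tolist())
        if a==0 or abs(a)<.005: break
E
python3 -c "
from h import *
go(434.5,99,5.5,n=2)"
```

```text
t 3.5 P [437.5 102.7  42. ] rpy [3.1303 0.0119 2.7975] op 59.9 F [ 0.6  0.3 -0.9] q [ 0.08  0.53  2.15  0.01  0.44 -1.16]
n 2 total turn -0.0
[0.988, -2.431, 18.222, -0.0]
```

>>> send_rows(
  plan="1 -2.4 14 0 60;1 -2.4 10 0 60;0 0 6 0 60;0 0 0 0 60;0 0 0 0 60",
)

```text
t: 4.0
eef_pos: [436.9, 99.4, 15.6]
tcp_rot: [3.127, 0.02, 2.798]
ft_force: [0.1, -0.1, 0.4]
opening: 0.63
```

```bash
python3 -c "
from h import *
go(434.5,99,5.5)"
```

```text
t 4.0 P [436.9  99.4  15.6] rpy [3.1267 0.0198 2.7977] op 59.9 F [ 0.1 -0.1  0.4] q [ 0.07  0.59  2.18  0.02  0.35 -1.17]
n 1 total turn -0.0
[2.329, -1.334, 10.052, -0.0]
```

>>> send_rows(
  plan="2.3 -1.3 10 0 60",
)

```text
t: 4.1
eef_pos: [435.5, 99.1, 6.5]
tcp_rot: [3.126, 0.022, 2.798]
ft_force: [0.6, -0.0, -0.5]
opening: 0.633
```

>>> send_rows(
  plan="0 0 0 0 60;0 0 0 0 60",
)

```text
t: 4.3
eef_pos: [435.3, 99.1, 6.6]
tcp_rot: [3.126, 0.021, 2.798]
ft_force: [0.2, 0.5, 0.4]
opening: 0.633
```

```bash
python3 -c "
from h import *
go(434.5,99,5.5)
q=env.state()['joints']; print(q[1]+q[2]+q[4]-np.pi, q[3])"
```

```text
t 4.3 P [435.3  99.1   6.6] rpy [3.126  0.0213 2.7976] op 60.2 F [0.2 0.5 0.4] q [ 0.07  0.61  2.19  0.02  0.32 -1.17]
n 1 total turn -0.0
[0.747, -0.376, 1.044, -0.0]
-0.025760397954864178 0.017661184589237745
```

>>> send_rows(
  plan="0.7 -0.3 1.3 0 60;0 0 0 0 20;0 0 0 0 20;0 0 0 0 20;0 0 0 0 20",
)

```text
t: 4.8
eef_pos: [435.2, 99.2, 6.3]
tcp_rot: [3.125, 0.023, 2.798]
ft_force: [-0.2, -0.0, -0.8]
opening: 0.355
```

>>> send_rows(
  plan="0 0 0 0 20;0 0 0 0 20",
)

```text
t: 5.0
eef_pos: [435.2, 99.2, 6.4]
tcp_rot: [3.125, 0.023, 2.798]
ft_force: [-0.0, 0.1, 0.3]
opening: 0.35
```

```bash
python3 -c "
from h import *
go(434.5,99,100)"
```

```text
t 5.0 P [435.2  99.2   6.4] rpy [3.1253 0.0228 2.7977] op 33.3 F [-0.   0.1  0.3] q [ 0.07  0.61  2.19  0.02  0.32 -1.17]
n 2 total turn -0.0
[-0.766, 0.559, -46.812, -0.0]
```

>>> send_rows(
  plan="0 0 -10 0 20;0 0 -20 0 20;0 0 -30 0 20;0 0 -30 0 20;0 0 0 0 20",
)

```text
t: 5.5
eef_pos: [431.9, 98.4, 101.0]
tcp_rot: [3.126, 0.021, 2.798]
ft_force: [0.6, 0.0, -0.7]
opening: 0.346
```

```bash
python3 -c "
from h import *
p=wr('w3.png')
save(p,'w3c.png',(220,200,200,150),4)
go(400,-100,110,n=6)"
```

```text
t 5.55 P [431.5  98.3  99.7] rpy [3.1271 0.0192 2.7975] op 33.2 F [0.5 0.5 0.2] q [ 0.07  0.41  2.13  0.01  0.58 -1.16]
n 6 total turn -0.0
[-6.243, -32.853, -2.077, -0.0]
```

View pics/w3c.png

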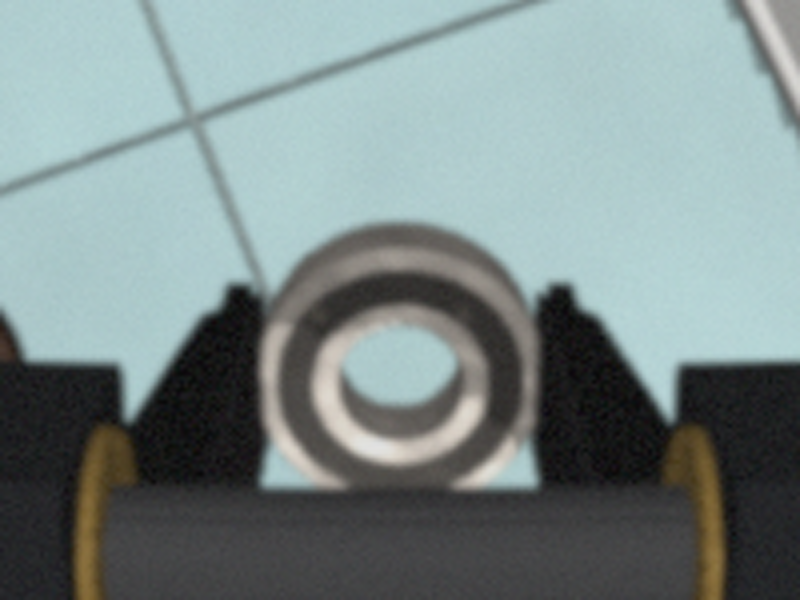

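```bash
python3 -c "
from h import *
go(430,-150,120,2.55,n=7)"
```

```text
t 5.55 P [431.5  98.3  99.7] rpy [3.1271 0.0192 2.7975] op 33.2 F [0.5 0.5 0.2] q [ 0.07  0.41  2.13  0.01  0.58 -1.16]
n 7 total turn 0.248
[-11.821, -33.419, -3.161, 0.035]
[-12.995, -32.98, -3.161, 0.035]
[-14.153, -32.5, -3.161, 0.035]
[-15.294, -31.979, -3.161, 0.035]
[-16.415, -31.419, -3.161, 0.035]
[-17.515, -30.819, -3.161, 0.035]
[-18.594, -30.18, -3.161, 0.035]
```

>>> send_rows(
  plan="-12 -33 -3 0.035 20;-13 -33 -3 0.035 20;-14 -32.5 -3 0.035 20;-15 -32 -3 0.035 20;-16 -31 -3 0.035 20;-17 -31 -3 0.035 20;-18 -30 -3 0.035 20",
)

```text
t: 6.25
eef_pos: [426.1, -153.2, 115.6]
tcp_rot: [3.124, 0.009, 2.551]
ft_force: [-0.3, 0.2, 0.4]
opening: 0.344
```

```bash
python3 -c "
from h import *
go(550,-370,120,2.55,n=8)"
```

```text
t 6.25 P [ 426.1 -153.2  115.6] rpy [3.1239 0.0088 2.5512] op 32.7 F [-0.3  0.2  0.4] q [-0.5   0.4   2.08  0.03  0.65 -1.5 ]
n 8 total turn 0.001
[-27.961, -13.881, -0.546, 0.0]
```

>>> send_rows(
  plan="-28 -14 0 0 20;-28 -14 0 0 20;-28 -14 0 0 20;-28 -14 0 0 20;-28 -14 0 0 20;-28 -14 0 0 20;-28 -14 0 0 20;-20 -10 0 0 20",
)

```text
t: 7.05
eef_pos: [543.1, -373.3, 106.1]
tcp_rot: [3.124, -0.005, 2.545]
ft_force: [0.3, 0.4, -0.1]
opening: 0.346
```

```bash
python3 -c "
from h import *
p=wr('w4.png',[('nest_bearing',14),('nest_gear',14),('nest_bolt',14)])
go(566,-384,60,2.55)"
```

```text
nest_bearing 0.94 [323.3 254.3] 3343 [274.3, 233.9, 96.4, 79.9] [ 552.5 -372.9]
nest_gear 0.92 [322.9 186. ] 9115 [274.2, 138.0, 99.7, 98.7] [ 510.8 -345. ]
nest_bolt 0.92 [323.3  94. ] 9188 [275.6, 49.0, 99.4, 93.0] [ 457.  -308.1]
t 7.25 P [ 542.1 -371.3  106.2] rpy [ 3.1233 -0.0056  2.5447] op 32.8 F [ 0.2  0.  -0.8] q [-0.71  0.65  1.58  0.02  0.92 -1.7 ]
n 2 total turn -0.005
[-13.596, 1.066, 23.034, -0.003]
[-13.599, 1.03, 23.034, -0.003]
```

View pics/w4.png

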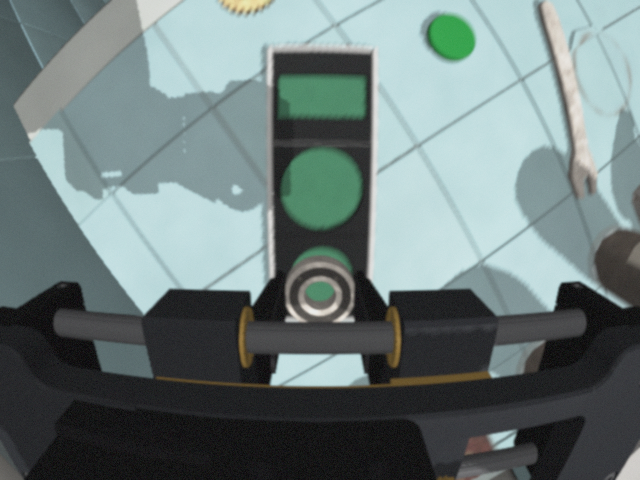

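>>> send_rows(
  plan="-14 1 20 0 20;-13 1 20 0 20;0 0 0 0 20;0 0 0 0 20",
)

```text
t: 7.65
eef_pos: [564.4, -380.2, 65.0]
tcp_rot: [3.123, -0.009, 2.547]
ft_force: [-0.6, -0.6, -0.2]
opening: 0.347
```

```bash
python3 -c "
from h import *
p=wr('w5.png',[('nest_bearing',14),('nest_gear',14)])
save(p,'w5c.png',(220,120,200,220),2.7)
go(565.3,-382.4,30,2.54)"
```

```text
nest_bearing 0.95 [312.9 243.6] 6553 [254.3, 215.2, 115.8, 97.2] [ 553.7 -375.3]
nest_bearing 0.51 [319.3 289.5] 3392 [286.4, 254.5, 68.3, 67.5] [ 581. -389.]
nest_gear 0.84 [315.  157.9] 12956 [255.7, 103.5, 119.4, 111.2] [ 511.2 -344.8]
t 7.8 P [ 564.6 -380.8   65.8] rpy [ 3.123  -0.0072  2.5463] op 33.0 F [-0.4 -0.1 -0. ] q [-0.7   0.73  1.53  0.02  0.89 -1.69]
n 1 total turn 0.006
[-1.705, -1.592, 35.761, 0.006]
```

View pics/w5c.png

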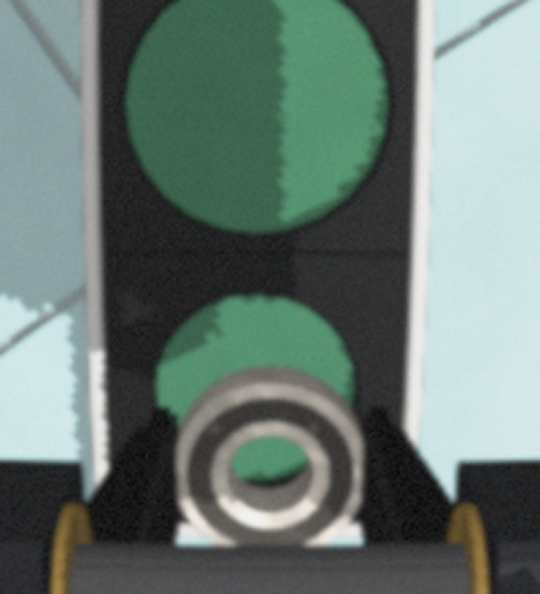

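>>> send_rows(
  plan="-1.5 -1.5 20 0 20;0 0 15 0 20;0 0 5 0 20;0 0 0 0 20;0 0 0 0 20",
)

```text
t: 8.3
eef_pos: [565.4, -382.3, 28.4]
tcp_rot: [3.124, -0.003, 2.546]
ft_force: [-0.7, -0.5, 0.4]
opening: 0.344
```

```bash
python3 -c "
from h import *
p=eyes.read_camera('wrist')
save(p,'w6c.png',(220,120,200,220),2.7)
go(565.6,-382.4,15.5,2.54)"
```

```text
t 8.35 P [ 565.4 -382.3   28.4] rpy [ 3.1235e+00 -2.5000e-03  2.5463e+00] op 33.0 F [ 0.2 -1.2 -0. ] q [-0.7   0.78  1.55  0.02  0.82 -1.69]
n 1 total turn 0.006
[-0.224, -0.217, 12.94, 0.006]
```

View pics/w6c.png

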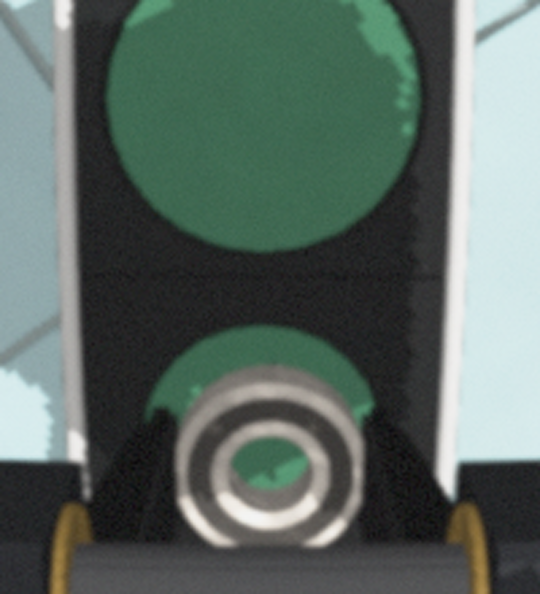

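>>> send_rows(
  plan="0 -0.5 8 0 20;0 0 3 0 20;0 0 0 0 20",
)

```text
t: 8.65
eef_pos: [565.6, -382.8, 17.7]
tcp_rot: [3.124, -0.001, 2.546]
ft_force: [-0.3, -0.5, -0.6]
opening: 0.344
```

>>> send_rows(
  plan="0 0 1.5 0 20;0 0 1 0 20",
)

```text
t: 8.85
eef_pos: [565.7, -382.8, 15.3]
tcp_rot: [3.124, -0.001, 2.546]
ft_force: [-2.1, 1.6, 9.3]
opening: 0.344
```

Contact (9 N). Release and retreat.

>>> send_rows(
  plan="0 0 0 0 42;0 0 0 0 42;0 0 0 0 42;0 0 -10 0 42;0 0 -25 0 42;8 0 -40 0 60;20 0 -20 0 60;20 0 0 0 60",
)

```text
t: 9.65
eef_pos: [525.3, -357.8, 115.4]
tcp_rot: [3.124, 0.0, 2.546]
ft_force: [-0.8, 0.1, -0.1]
opening: 0.614
```

```bash
python3 -c "
from h import *
p=wr('w7.png',[('nest_bearing',14),('nest_gear',14),('nest_bolt',14),('bearing_mid',15)])
go(349,-304,110,2.55)"
```

```text
nest_bearing 0.68 [318.2 286.2] 4201 [269.7, 259.5, 95.7, 61.7] [ 557.  -376.9]
nest_gear 0.71 [318.7 214.3] 8069 [271.2, 171.1, 95.1, 87.6] [ 510.  -344.6]
nest_bolt 0.56 [319.5 125.6] 8628 [273.5, 81.2, 95.6, 92.0] [ 456.4 -307.5]
bearing_mid 0.72 [319.6 298. ] 1484 [298.1, 277.0, 44.7, 43.8] [ 565.6 -381.4]
t 9.9 P [ 525.4 -357.8  112.1] rpy [ 3.1234 -0.0039  2.5463] op 60.1 F [ 0.6  0.7 -0. ] q [-0.71  0.62  1.63  0.02  0.9  -1.7 ]
n 4 total turn -0.004
[44.064, -13.606, 0.44, -0.001]
```

View pics/w7.png

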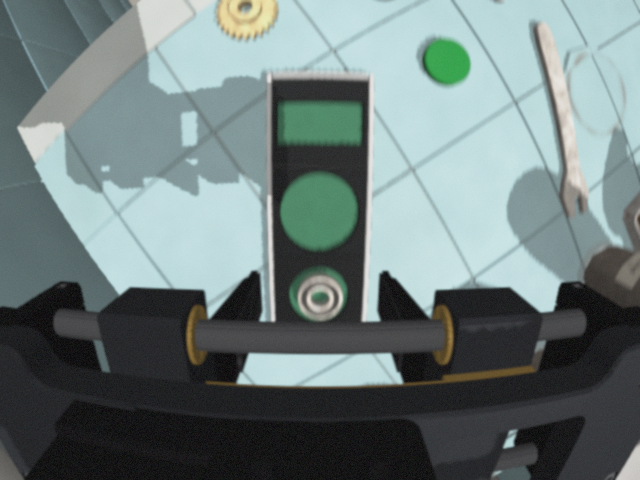

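>>> send_rows(
  plan="43 -13.5 0 0 70;43 -13.5 0 0 70;43 -13.5 0 0 70;40 -12 0 0 70;0 0 0 0 70;0 0 0 0 70",
)

```text
t: 10.5
eef_pos: [354.0, -307.1, 108.0]
tcp_rot: [3.122, -0.006, 2.547]
ft_force: [-0.4, -0.6, 0.8]
opening: 0.738
```

```bash
python3 -c "
from h import *
p=wr('w8.png',[('gear_mid',10)])
go(349,-303,50,2.54)"
```

```text
gear_mid 0.94 [318.  230.9] 2646 [288.4, 198.6, 58.5, 63.2] [ 347.8 -300.5]
t 10.6 P [ 354.4 -307.   107.9] rpy [ 3.1224 -0.0063  2.5481] op 69.8 F [ 0.2 -0.1  0. ] q [-0.86  0.43  2.04  0.03  0.68 -1.86]
n 2 total turn 0.008
[3.179, -0.437, 28.95, 0.004]
[3.177, -0.449, 28.95, 0.004]
```

View pics/w8.png

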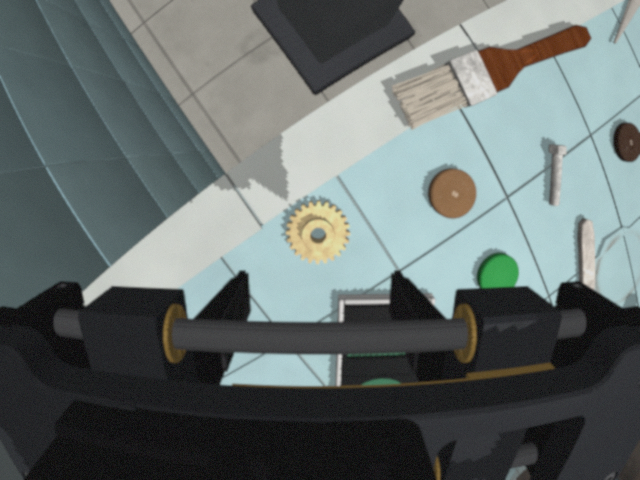

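```bash
python3 -c "
from h import *
go(348.3,-301,40,2.54)"
```

```text
t 10.6 P [ 354.4 -307.   107.9] rpy [ 3.1224 -0.0063  2.5481] op 69.8 F [ 0.2 -0.1  0. ] q [-0.86  0.43  2.04  0.03  0.68 -1.86]
n 2 total turn 0.008
[3.997, 0.101, 33.966, 0.004]
[3.997, 0.084, 33.966, 0.004]
```

>>> send_rows(
  plan="4 0 34 0 70;4 0 30 0 70;0 0 0 0 70;0 0 0 0 70",
)

```text
t: 11.0
eef_pos: [352.9, -304.2, 42.2]
tcp_rot: [3.124, -0.002, 2.551]
ft_force: [1.0, -0.2, 0.5]
opening: 0.738
```

```bash
python3 -c "
from h import *
p=wr('w9.png',[('gear_mid',10)])
save(p,'w9c.png',(220,180,200,150),4)
go(348.3,-301,6,2.54)"
```

```text
gear_mid 0.72 [316.1 260.2] 4710 [276.7, 218.5, 77.9, 84.7] [ 347.4 -300.7]
t 11.1 P [ 352.9 -304.3   42.9] rpy [ 3.1239e+00 -8.0000e-04  2.5504e+00] op 69.9 F [ 0.1  0.3 -0.7] q [-0.86  0.55  2.1   0.04  0.5  -1.87]
n 1 total turn 0.01
[5.585, -0.496, 36.853, 0.01]
```

View pics/w9c.png

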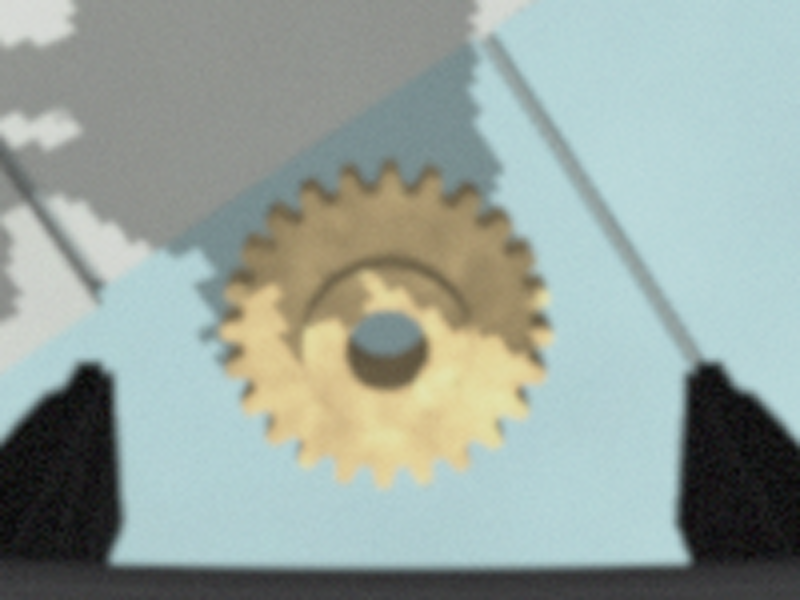

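>>> send_rows(
  plan="4 -0.5 18 0 70;1.5 0 14 0 70;0 0 5 0 70;0 0 0 0 70;0 0 0 0 70",
)

```text
t: 11.6
eef_pos: [351.6, -304.0, 9.9]
tcp_rot: [3.126, 0.009, 2.551]
ft_force: [0.1, -0.0, 0.3]
opening: 0.735
```

```bash
python3 -c "
from h import *
go(348,-300.8,5,2.54)"
```

```text
t 11.6 P [ 351.6 -304.     9.9] rpy [3.1264 0.0086 2.5514] op 69.9 F [ 0.1 -0.   0.3] q [-0.87  0.61  2.13  0.04  0.4  -1.89]
n 1 total turn 0.011
[4.844, 0.555, 4.915, 0.011]
```

>>> send_rows(
  plan="5 0.5 4 0 70;1 0 1.5 0 70;0 0 0 0 70",
)

```text
t: 11.9
eef_pos: [347.2, -300.5, 5.5]
tcp_rot: [3.127, 0.011, 2.551]
ft_force: [0.1, 0.0, 0.4]
opening: 0.735
```

```bash
python3 -c "
from h import *
go(348,-300.8,5,2.54)"
```

```text
t 11.9 P [ 347.2 -300.5    5.5] rpy [3.1271 0.011  2.5515] op 69.9 F [0.1 0.  0.4] q [-0.87  0.62  2.14  0.05  0.37 -1.89]
n 1 total turn 0.011
[-0.833, 0.147, 0.527, 0.011]
```

>>> send_rows(
  plan="-0.7 0 0.2 0 30;0 0 0 0 30;0 0 0 0 30;0 0 0 0 30;0 0 0 0 30",
)

```text
t: 12.4
eef_pos: [348.0, -301.0, 5.5]
tcp_rot: [3.127, 0.011, 2.551]
ft_force: [-0.3, 0.5, -0.3]
opening: 0.482
```

>>> send_rows(
  plan="0 0 -10 0 30;0 0 -20 0 30;0 0 -30 0 30;0 0 -30 0 30;0 0 0 0 30",
)

```text
t: 12.9
eef_pos: [345.8, -301.0, 100.1]
tcp_rot: [3.127, 0.008, 2.551]
ft_force: [-0.6, 0.2, -2.5]
opening: 0.482
```

```bash
python3 -c "
from h import *
p=wr('w10.png')
save(p,'w10c.png',(220,180,200,150),4)
go(511,-344.8,90,2.54)"
```

```text
t 12.95 P [ 345.4 -300.6   98.7] rpy [3.1262 0.007  2.5514] op 45.8 F [-0.3  0.2 -1.2] q [-0.87  0.43  2.08  0.03  0.62 -1.87]
n 4 total turn 0.011
[-40.535, 13.819, 2.677, 0.003]
[-40.495, 13.934, 2.677, 0.003]
[-40.456, 14.048, 2.677, 0.003]
[-40.416, 14.163, 2.677, 0.003]
```

View pics/w10c.png

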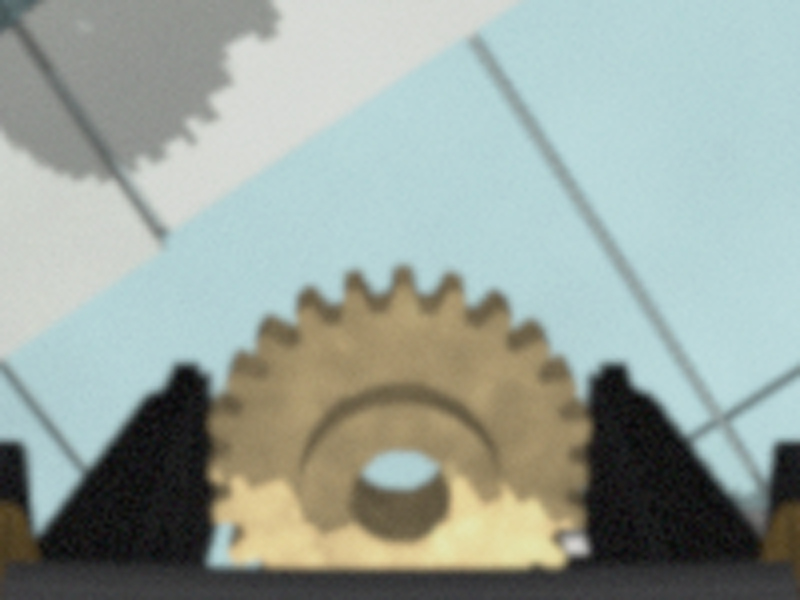

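>>> send_rows(
  plan="-41 14 2 0 30;-41 14 2 0.005 30;-41 14 2 0.005 30;-38 13 2 0 30;0 0 0 0 30;0 0 0 0 30",
)

```text
t: 13.55
eef_pos: [513.0, -344.0, 87.4]
tcp_rot: [3.125, -0.001, 2.539]
ft_force: [-0.5, -0.4, -1.7]
opening: 0.485
```

```bash
python3 -c "
from h import *
p=wr('w11.png',[('nest_gear',14),('nest_bolt',14)])
go(511,-344.8,35,2.54)"
```

```text
nest_gear 0.58 [311.5 229.7] 5898 [260.8, 201.1, 105.1, 78.6] [ 499.1 -338.1]
nest_bolt 0.63 [313.  150.4] 10590 [261.8, 102.1, 104.1, 98.7] [ 456.2 -307.2]
t 13.7 P [ 512.3 -344.3   88.5] rpy [3.1253e+00 1.0000e-04 2.5383e+00] op 45.7 F [-0.4 -0.1 -0.9] q [-0.71  0.62  1.7   0.02  0.82 -1.69]
n 2 total turn -0.002
[0.419, -0.997, 26.72, -0.001]
```

View pics/w11.png

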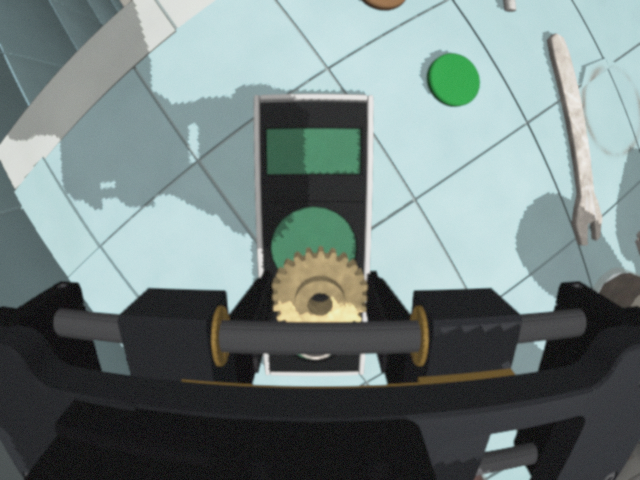

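>>> send_rows(
  plan="0.4 -1 26 0 30;0 0 22 0 30;0 0 10 0 30;0 0 0 0 30;0 0 0 0 30",
)

```text
t: 14.2
eef_pos: [509.1, -344.6, 31.0]
tcp_rot: [3.126, 0.001, 2.536]
ft_force: [-0.6, 0.4, -0.1]
opening: 0.483
```

```bash
python3 -c "
from h import *
p=eyes.read_camera('wrist')
save(p,'w12c.png',(220,120,200,220),2.7)
go(511,-344.8,14.5,2.54)"
```

```text
t 14.25 P [ 509.1 -344.7   31.2] rpy [3.1256e+00 1.6000e-03 2.5356e+00] op 46.1 F [-1.  -0.2 -1.4] q [-0.71  0.7   1.74  0.02  0.7  -1.69]
n 1 total turn -0.004
[-1.607, 0.694, 16.715, -0.004]
```

View pics/w12c.png

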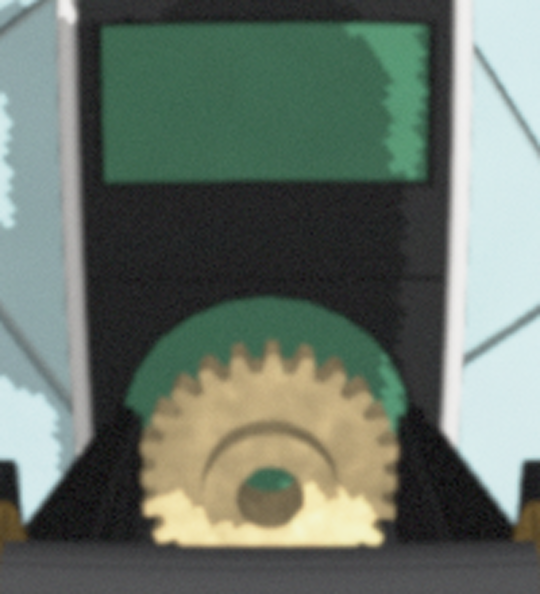

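>>> send_rows(
  plan="-1.6 0 8 0 30;0 0 5 0 30;0 0 1 0 30",
)

```text
t: 14.55
eef_pos: [511.3, -346.2, 18.2]
tcp_rot: [3.126, 0.005, 2.535]
ft_force: [-0.6, -0.4, -1.9]
opening: 0.485
```

```bash
python3 -c "
from h import *
go(511,-344.8,14.5,2.54)"
```

```text
t 14.55 P [ 511.3 -346.2   18.2] rpy [3.1259 0.0049 2.5355] op 46.1 F [-0.6 -0.4 -1.9] q [-0.71  0.72  1.74  0.03  0.68 -1.69]
n 1 total turn -0.005
[1.067, 0.859, 3.735, -0.005]
```

>>> send_rows(
  plan="1 0.9 1.5 0 30;0 0 1 0 30;0 0 0 0 30",
)

```text
t: 14.85
eef_pos: [511.2, -344.6, 15.5]
tcp_rot: [3.126, 0.005, 2.536]
ft_force: [0.4, -0.1, -1.9]
opening: 0.48
```

>>> send_rows(
  plan="0 0 1.2 0 30;0 0 0 0 30",
)

```text
t: 15.05
eef_pos: [511.3, -344.7, 14.6]
tcp_rot: [3.126, 0.005, 2.536]
ft_force: [0.8, 1.2, -0.7]
opening: 0.483
```

>>> send_rows(
  plan="0 0 0.7 0 30;0 0 0 0 30",
)

```text
t: 15.25
eef_pos: [511.4, -344.8, 14.7]
tcp_rot: [3.126, 0.006, 2.536]
ft_force: [1.2, -0.2, -1.6]
opening: 0.481
```

>>> send_rows(
  plan="0 0 1 0 30",
)

```text
t: 15.35
eef_pos: [511.5, -344.8, 14.4]
tcp_rot: [3.126, 0.006, 2.536]
ft_force: [-3.4, 3.4, 16.6]
opening: 0.485
```

Contact at 14.4. Release and back off.

>>> send_rows(
  plan="0 0 0 0 54;0 0 0 0 54;0 0 0 0 54;0 0 -10 0 54;0 0 -25 0 54;0 0 -40 0 54;20 0 -20 0 54;20 0 0 0 54",
)

```text
t: 16.15
eef_pos: [477.8, -323.5, 113.7]
tcp_rot: [3.126, 0.007, 2.536]
ft_force: [-0.1, -0.1, -1.3]
opening: 0.57
```

```bash
python3 -c "
from h import *
p=wr('w13.png',[('gear_mid',19),('nest_bolt',14)])
go(420,-103,110,2.54)"
```

```text
gear_mid 0.73 [319.6 290.3] 2727 [291.6, 259.1, 53.3, 61.3] [ 510.9 -343.2]
nest_bolt 0.83 [316.9 203. ] 8390 [271.4, 158.9, 96.6, 90.5] [ 455.1 -306.8]
t 16.3 P [ 477.3 -323.1  111.7] rpy [3.1259 0.0037 2.5356] op 54.3 F [ 0.3 -0.5  0.9] q [-0.72  0.54  1.79  0.02  0.81 -1.7 ]
n 5 total turn -0.004
[34.485, 29.652, 0.671, -0.001]
```

View pics/w13.png

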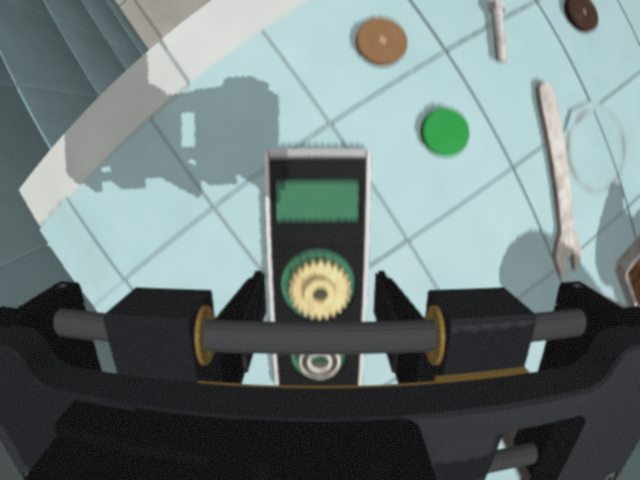

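>>> send_rows(
  plan="34.5 29.5 0 0 50;34.5 29.5 0 -0.01 50;34.5 29.5 0 -0.01 50;34.5 29.5 0 0 50;28 27 0 0 50;0 0 0 0 50;0 0 0 0 50",
)

```text
t: 17.0
eef_pos: [424.4, -106.7, 111.3]
tcp_rot: [3.127, 0.005, 2.554]
ft_force: [0.0, -0.3, 0.4]
opening: 0.53
```

```bash
python3 -c "
from h import *
p=wr('w14.png',[('bolt_mid',6)])
save(p,'w14c.png',(220,140,200,170),4)
go(420,-103,110,2.54)
for r in regions_of('bolt_mid',p)[:1]:
    v,u=np.nonzero(r['pixels'])
    W=np.array([world(p,a,b,6,True)[:2] for a,b in zip(u,v)]); c=W.mean(0); U,S,V=np.linalg.svd(W-c); print(c,V[0],np.degrees(np.arctan2(V[0][1],V[0][0]))); t=(W-c)@V[0]; print(t.min(),t.max(), 'mid',c+V[0]*(t.min()+t.max())/2)
"
```

```text
bolt_mid 0.69 [315.6 229.1] 1042 [303.9, 196.6, 22.6, 71.8] [ 418.2 -102.8]
t 17.1 P [ 424.3 -107.4  111.1] rpy [3.1266 0.0051 2.5528] op 50.0 F [ 0.7 -0.5 -0.7] q [-0.41  0.39  2.12  0.02  0.62 -1.41]
n 1 total turn 0.013
[6.028, 1.295, 1.122, 0.013]
[ 418.35588356 -102.91061235] [ 0.85100964 -0.52515007] -31.678346121693398
-24.069039026320745 30.2072289062739 mid [ 420.96771294 -104.52234776]
```

View pics/w14c.png

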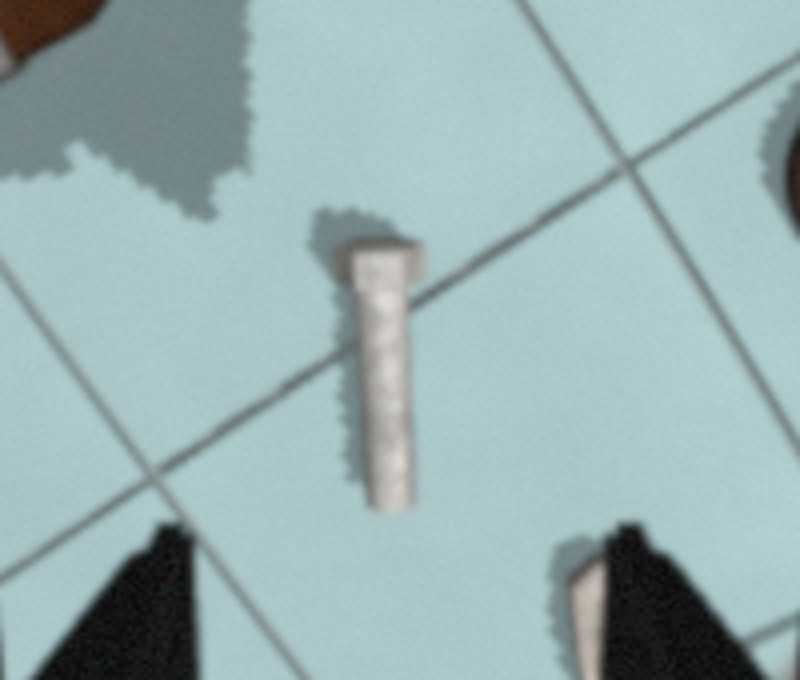

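```bash
python3 -c "
from h import *
go(417.8,-102.5,40,2.588,n=2)"
```

```text
t 17.15 P [ 424.2 -107.7  111.1] rpy [3.1266 0.0051 2.5521] op 50.1 F [-0.3 -0.4  0.2] q [-0.41  0.39  2.12  0.02  0.62 -1.41]
n 2 total turn -0.036
[4.274, -0.147, 35.535, -0.018]
[4.276, -0.07, 35.535, -0.018]
```

>>> send_rows(
  plan="5 0 35 -0.018 40;5 0 33 -0.018 40;0 0 0 0 40;0 0 0 0 40",
)

```text
t: 17.55
eef_pos: [419.6, -105.9, 41.8]
tcp_rot: [3.126, 0.009, 2.584]
ft_force: [0.1, -0.2, -1.1]
opening: 0.424
```

```bash
python3 -c "
from h import *
p=wr('w15.png',[('bolt_mid',6)])
save(p,'w15c.png',(220,140,200,170),4)
go(417.8,-102.5,2.5,2.588)
for r in regions_of('bolt_mid',p)[:1]:
    v,u=np.nonzero(r['pixels'])
    W=np.array([world(p,a,b,6,True)[:2] for a,b in zip(u,v)]); c=W.mean(0); U,S,V=np.linalg.svd(W-c); print(c,V[0],np.degrees(np.arctan2(V[0][1],V[0][0]))); t=(W-c)@V[0]; print(t.min(),t.max(), 'mid',c+V[0]*(t.min()+t.max())/2)
"
```

```text
bolt_mid 0.8 [319.5 262.9] 1721 [302.9, 224.7, 30.3, 90.5] [ 417.7 -102.7]
t 17.65 P [ 419.8 -105.8   42.4] rpy [3.1261 0.0111 2.5841] op 40.3 F [-0.3 -0.4  0.1] q [-0.41  0.52  2.19  0.03  0.42 -1.45]
n 1 total turn -0.004
[3.902, 1.156, 39.898, -0.004]
[ 418.02835182 -102.91226767] [ 0.8576885  -0.51416966] -30.94196971144767
-23.63316793547961 31.301353647187327 mid [ 421.31680917 -104.88364187]
```

View pics/w15c.png

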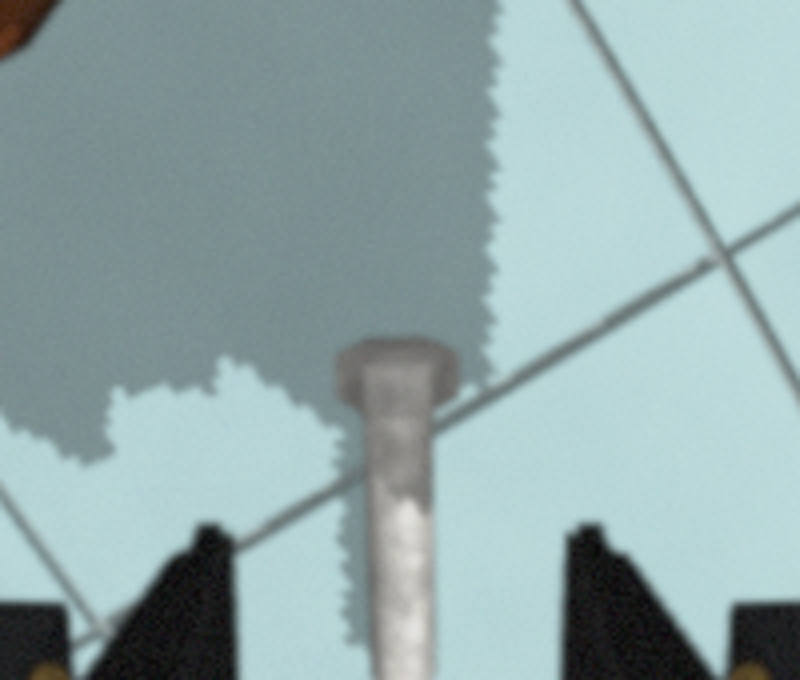

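>>> send_rows(
  plan="4 1 20 0 40;2 0 12 0 40;0 0 5 0 40;0 0 0 0 40",
)

```text
t: 18.1
eef_pos: [419.0, -103.1, 8.9]
tcp_rot: [3.124, 0.021, 2.583]
ft_force: [-0.2, -0.9, -0.4]
opening: 0.422
```

```bash
python3 -c "
from h import *
go(417.9,-102.8,2.3,2.59)"
```

```text
t 18.1 P [ 419.  -103.1    8.9] rpy [3.1245 0.0209 2.5829] op 40.1 F [-0.2 -0.9 -0.4] q [-0.4   0.59  2.22  0.05  0.31 -1.46]
n 1 total turn -0.007
[1.234, -0.501, 6.572, -0.007]
```

>>> send_rows(
  plan="1.5 -0.5 5 0 40;0 0 1.5 0 40;0 0 0 0 40",
)

```text
t: 18.4
eef_pos: [418.6, -103.1, 3.5]
tcp_rot: [3.124, 0.024, 2.583]
ft_force: [-0.6, -0.1, -0.1]
opening: 0.425
```

```bash
python3 -c "
from h import *
go(417.9,-102.8,2.3,2.59)"
```

```text
t 18.4 P [ 418.6 -103.1    3.5] rpy [3.124  0.0238 2.5829] op 40.4 F [-0.6 -0.1 -0.1] q [-0.4   0.6   2.23  0.05  0.29 -1.46]
n 1 total turn -0.007
[0.8, -0.133, 1.2, -0.007]
```

>>> send_rows(
  plan="0.7 0 0.9 0 40;0 0 0 0 0;0 0 0 0 0;0 0 0 0 0;0 0 0 0 0;0 0 0 0 0",
)

```text
t: 19.0
eef_pos: [418.2, -102.8, 3.1]
tcp_rot: [3.124, 0.025, 2.583]
ft_force: [-0.2, -0.2, 0.5]
opening: 0.098
```

>>> send_rows(
  plan="0 0 -10 0 0;0 0 -20 0 0;0 0 -30 0 0;0 0 -30 0 0;0 0 0 0 0",
)

```text
t: 19.5
eef_pos: [414.7, -102.8, 97.8]
tcp_rot: [3.125, 0.022, 2.583]
ft_force: [0.4, -0.2, -0.7]
opening: 0.1
```

```bash
python3 -c "
from h import *
p=wr('w16.png',[('bolt_mid',100)])
save(p,'w16c.png',(220,180,200,150),4)
go(430,-250,110,0.97,n=12)"
```

```text
t 19.6 P [ 413.8 -102.5   95.3] rpy [3.1251 0.0189 2.5827] op 9.5 F [-1.2 -0.6  0.6] q [-0.41  0.4   2.17  0.03  0.55 -1.44]
n 12 total turn 1.613
[-7.684, -9.69, -1.239, 0.134]
[-8.913, -8.574, -1.239, 0.134]
[-9.981, -7.302, -1.239, 0.134]
[-10.87, -5.899, -1.239, 0.134]
[-11.562, -4.389, -1.239, 0.134]
[-12.046, -2.801, -1.239, 0.134]
[-12.312, -1.161, -1.239, 0.134]
[-12.357, 0.499, -1.239, 0.134]
[-12.179, 2.15, -1.239, 0.134]
[-11.781, 3.762, -1.239, 0.134]
[-11.171, 5.307, -1.239, 0.134]
[-10.359, 6.756, -1.239, 0.134]
```

View pics/w16c.png

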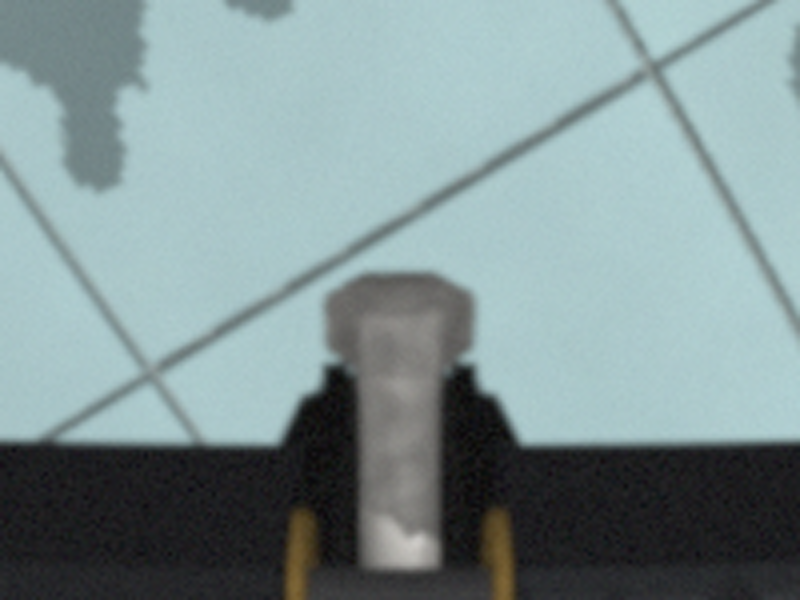

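>>> send_rows(
  plan="-8 -10 -1 0.134 0;-9 -9 -1 0.134 0;-10 -7 -1 0.134 0;-11 -6 -1 0.134 0;-12 -4 -1 0.134 0;-12 -3 -1 0.134 0;-12 -1 -1 0.134 0;-12 0 -1 0.134 0",
)

```text
t: 20.4
eef_pos: [419.7, -201.8, 95.3]
tcp_rot: [3.132, -0.013, 1.472]
ft_force: [0.0, -0.1, -0.4]
opening: 0.1
```

```bash
python3 -c "
from h import *
go(452,-303,95,0.97,n=5)"
```

```text
t 20.4 P [ 419.7 -201.8   95.3] rpy [ 3.1316 -0.0129  1.4721] op 9.5 F [ 0.  -0.1 -0.4] q [-0.6   0.45  2.07  0.03  0.62 -0.52]
n 5 total turn 0.502
[-19.505, 8.431, -0.107, 0.1]
[-18.561, 10.344, -0.107, 0.1]
[-17.431, 12.153, -0.107, 0.1]
[-16.125, 13.839, -0.107, 0.1]
[-14.656, 15.386, -0.107, 0.1]
```

>>> send_rows(
  plan="-19.5 8.5 0 0.1 0;-18.5 10.5 0 0.1 0;-17.5 12 0 0.1 0;-16 14 0 0.1 0;-14.5 15.5 0 0.1 0;0 0 0 0 0;0 0 0 0 0",
)

```text
t: 21.1
eef_pos: [448.8, -305.6, 84.7]
tcp_rot: [-3.128, -0.017, 0.947]
ft_force: [-0.0, -0.1, -0.6]
opening: 0.1
```

```bash
python3 -c "
from h import *
p=wr('w17.png',[('nest_bolt',14)])
go(455,-307,60,0.97)"
```

```text
t 21.2 P [ 449.  -305.3   85.2] rpy [-3.1288 -0.017   0.947 ] op 9.5 F [0.5 0.6 0.1] q [-0.73  0.55  1.88  0.02  0.72 -0.12]
n 1 total turn -0.023
[1.703, 6.135, 25.177, -0.023]
```

View pics/w17.png

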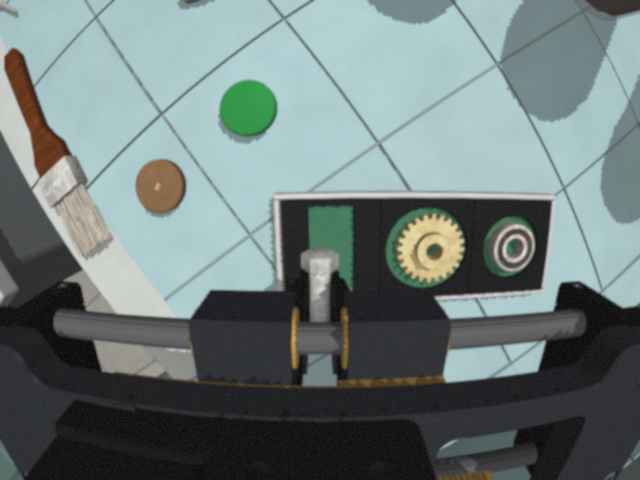

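```bash
python3 - <<'E'
from h import *
p=eyes.read_camera("wrist"); save(p,"w18c.png",(260,170,140,140),5)
im=p["image"].astype(int); m=((im[...,1]>im[...,0]+15)&(im[...,1]>im[...,2]+10)).astype(np.uint8)
m[:, :290]=0; m[:,370:]=0; m[:190]=0;m[290:]=0
v,u=np.nonzero(m)
W=np.array([world(p,a,b,9,True)[:2] for a,b in zip(u,v)])
th=np.radians(55.5); ex=np.array([np.cos(th),np.sin(th)]); ey=np.array([-ex[1],ex[0]])
P=env.state()["eef_pos"][:2]
print(len(u), "rel TCP along slot",np.percentile((W-P)@ex,[0.5,50,99.5]),"across",np.percentile((W-P)@ey,[0.5,1,50,99,99.5]),P, u.min(),u.max(),v.min(),v.max())
for a,b in [(300,195),(279,195),(554,193)]: print((a,b),world(p,a,b,12,True)[:2])
E
```

```text
2495 rel TCP along slot [-25.22296084  14.34002552  33.02123562] across [-22.27516081 -22.26124897 -10.87537067   8.14624757   8.39091234] [ 449.18554339 -305.31575128] 307 353 205 289
(300, 195) [ 461.84265681 -264.25246571]
(279, 195) [ 450.54637511 -256.03329945]
(554, 193) [ 619.33607637 -369.60110122]
```

View pics/w18c.png

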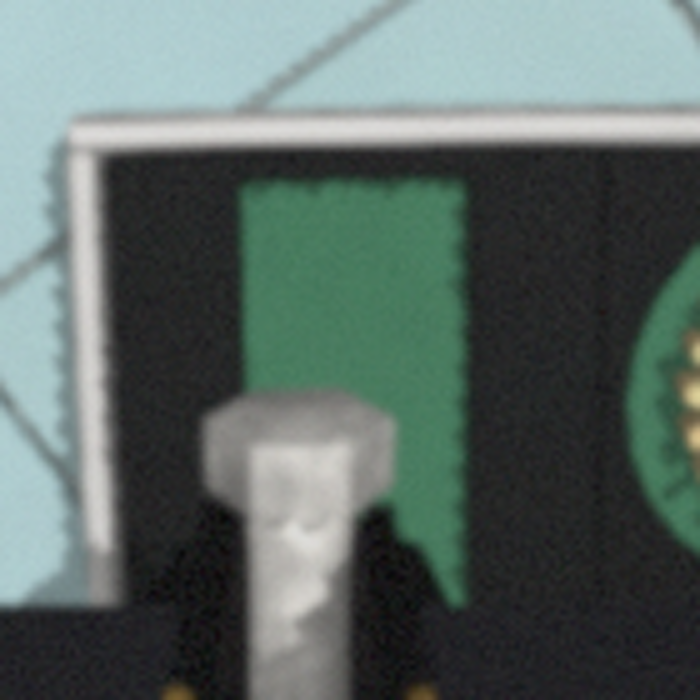

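```bash
python3 -c "
from h import *
go(458,-304.7,35,0.972,n=2)"
```

```text
t 21.25 P [ 449.2 -305.3   85.6] rpy [-3.1293 -0.0169  0.9471] op 9.6 F [ 0.5  0.5 -1. ] q [-0.73  0.55  1.88  0.02  0.73 -0.12]
n 2 total turn -0.025
[2.396, 3.708, 25.287, -0.012]
[2.35, 3.737, 25.287, -0.012]
```

>>> send_rows(
  plan="2.4 3.7 25 -0.012 0;2.4 3.7 22 -0.012 0;0 0 3 0 0;0 0 0 0 0;0 0 0 0 0",
)

```text
t: 21.75
eef_pos: [458.2, -302.1, 36.1]
tcp_rot: [-3.131, -0.017, 0.978]
ft_force: [0.1, 0.7, 0.1]
opening: 0.099
```

```bash
python3 - <<'E'
from h import *
p=eyes.read_camera("wrist"); save(p,"w19c.png",(240,150,180,150),4.4)
go(458,-304.7,14,0.972)
im=p["image"].astype(int); m=((im[...,1]>im[...,0]+15)&(im[...,1]>im[...,2]+10)).astype(np.uint8)
m[:, :260]=0; m[:,390:]=0; m[:150]=0;m[285:]=0
n,l,st,c=cv2.connectedComponentsWithStats(m); print(st[1:][st[1:,4]>100].tolist())
E
```

```text
t 21.8 P [ 458.2 -302.3   36.3] rpy [-3.1314 -0.017   0.9778] op 9.4 F [-0.1  0.9 -0.2] q [-0.71  0.63  1.9   0.03  0.62 -0.14]
n 1 total turn 0.006
[-2.519, 1.423, 22.244, 0.006]
[[294, 233, 57, 52, 1422]]
```

View pics/w19c.png

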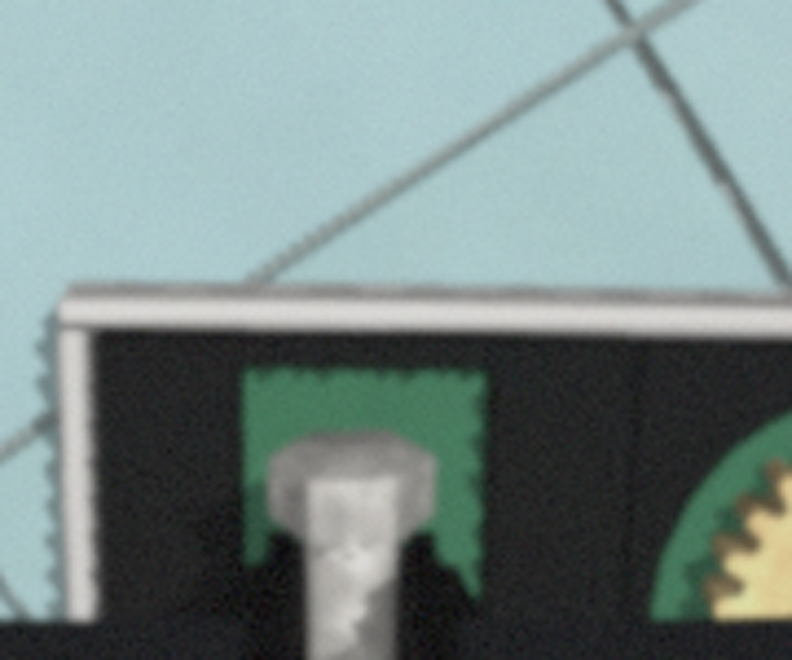

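>>> send_rows(
  plan="-2.5 1.4 10 0.005 0;0 0 8 0 0;0 0 0 0 0;0 0 0 0 0",
)

```text
t: 22.2
eef_pos: [458.2, -305.5, 18.4]
tcp_rot: [-3.134, -0.017, 0.972]
ft_force: [-0.8, -0.1, -1.0]
opening: 0.098
```

```bash
python3 - <<'E'
from h import *
p=eyes.read_camera("wrist"); save(p,"w20c.png",(240,150,180,150),4.4)
go(458,-304.7,12.1,0.972)
E
```

```text
t 22.25 P [ 458.2 -305.5   18.4] rpy [-3.1338 -0.0167  0.9721] op 9.3 F [-1.  -0.7 -0.6] q [-0.72  0.66  1.9   0.03  0.58 -0.14]
n 1 total turn 0.0
[0.402, -0.573, 6.285, 0.0]
```

View pics/w20c.png

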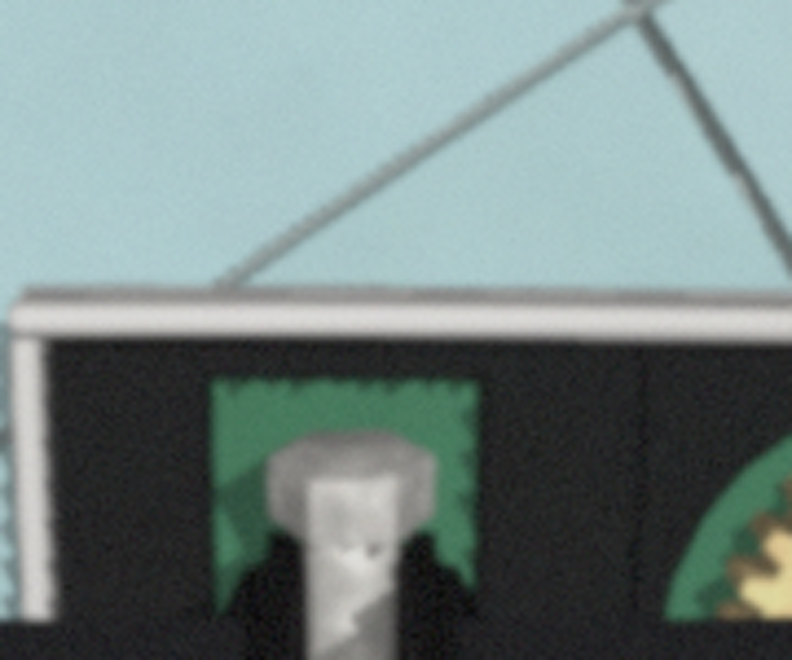

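>>> send_rows(
  plan="0.4 -0.6 3.5 0 0;0 0 1.5 0 0",
)

```text
t: 22.45
eef_pos: [458.1, -304.8, 13.4]
tcp_rot: [-3.134, -0.017, 0.972]
ft_force: [0.7, 1.1, 0.3]
opening: 0.096
```

>>> send_rows(
  plan="0 0 1 0 0",
)

```text
t: 22.55
eef_pos: [458.2, -304.7, 12.5]
tcp_rot: [-3.135, -0.017, 0.972]
ft_force: [-0.6, 2.7, 9.1]
opening: 0.099
```

>>> send_rows(
  plan="0 0 0 0 16;0 0 0 0 16;0 0 -5 0 16;0 0 -15 0 20;0 0 -30 0 30;0 0 -40 0 40;-20 0 -10 0 40;-20 0 0 0 50",
)

```text
t: 23.35
eef_pos: [435.6, -338.9, 116.9]
tcp_rot: [-3.134, -0.016, 0.975]
ft_force: [-0.9, -0.5, 0.4]
opening: 0.457
```

```bash
python3 - <<'E'
from h import *
p=wr("w21.png",[('disc_light_mid',8),('bolt_mid',14)])
go(383,-198,110,2.5)
E
```

```text
disc_light_mid 0.98 [167.2 135. ] 1800 [144.9, 110.7, 46.6, 51.1] [ 384.2 -199.4]
disc_light_mid 0.96 [249.9  67. ] 1968 [225.0, 41.5, 50.4, 52.5] [ 467.9 -196.7]
disc_light_mid 0.56 [319.3 189.9] 990 [307.4, 157.4, 20.3, 71.5] [ 457.7 -305. ]
bolt_mid 0.59 [319.3 189.8] 1055 [306.7, 159.2, 23.1, 71.8] [ 458.1 -304.4]
t 23.5 P [ 434.9 -338.8  115.2] rpy [-3.1315 -0.0169  0.9724] op 49.1 F [ 0.4 -0.1  0.1] q [-0.79  0.52  1.84  0.02  0.8  -0.2 ]
n 11 total turn -1.528
[7.906, -11.103, 0.716, -0.139]
[9.367, -9.901, 0.716, -0.139]
[10.647, -8.509, 0.716, -0.139]
[11.723, -6.954, 0.716, -0.139]
[12.572, -5.264, 0.716, -0.139]
[13.18, -3.473, 0.716, -0.139]
[13.534, -1.615, 0.716, -0.139]
[13.627, 0.274, 0.716, -0.139]
[13.458, 2.158, 0.716, -0.139]
[13.03, 4.0, 0.716, -0.139]
[12.351, 5.765, 0.716, -0.139]
```

View pics/w21.png

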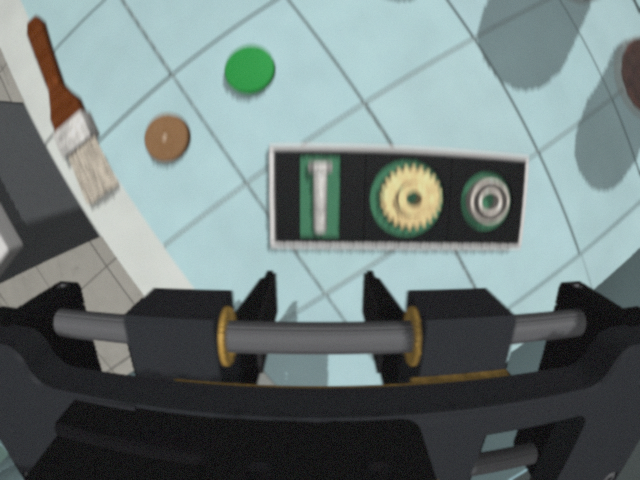

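>>> send_rows(
  plan="8 -11 0.5 -0.139 60;9.5 -10 0.5 -0.139 60;10.5 -8.5 0.5 -0.139 60;11.5 -7 0.5 -0.139 60;12.5 -5 0.5 -0.139 60;13 -3.5 0.5 -0.139 60;13.5 -1.5 0.5 -0.139 60;13.5 0 0.5 -0.139 60",
)

```text
t: 24.3
eef_pos: [395.5, -229.1, 110.7]
tcp_rot: [3.131, -0.023, 2.126]
ft_force: [0.1, -0.7, -0.4]
opening: 0.632
```

```bash
python3 - <<'E'
from h import *
go(388,-202,105,2.5)
E
```

```text
t 24.3 P [ 395.5 -229.1  110.7] rpy [ 3.1314 -0.0226  2.1264] op 60.1 F [ 0.1 -0.7 -0.4] q [-0.68  0.42  2.06  0.03  0.68 -1.26]
n 3 total turn -0.374
[8.951, 2.637, 2.135, -0.125]
[8.554, 3.729, 2.135, -0.125]
[8.024, 4.762, 2.135, -0.125]
```

>>> send_rows(
  plan="9 2.5 2 -0.125 60;8.5 3.5 2 -0.125 60;8 5 2 -0.12 60;0 0 0 0 60;0 0 0 0 60",
)

```text
t: 24.8
eef_pos: [387.1, -196.2, 104.3]
tcp_rot: [3.123, -0.022, 2.515]
ft_force: [0.2, -0.1, 0.8]
opening: 0.632
```

```bash
python3 - <<'E'
from h import *
p=wr("w22.png",[('disc_light_mid',8)])
go(384.2,-199.4,40,2.5)
E
```

```text
disc_light_mid 0.79 [366.9 310. ] 554 [350.5, 294.6, 30.7, 23.9] [ 453.7 -194.6]
disc_light_mid 0.67 [310.3 240.2] 2216 [284.0, 214.7, 53.9, 54.2] [ 381.8 -197.1]
t 24.9 P [ 387.  -196.5  104.3] rpy [ 3.1231 -0.0217  2.5152] op 60.1 F [ 0.2 -0.2  0.3] q [-0.63  0.4   2.12  0.03  0.64 -1.6 ]
n 2 total turn 0.015
[-0.394, -2.576, 32.113, 0.008]
[-0.413, -2.573, 32.113, 0.008]
```

View pics/w22.png

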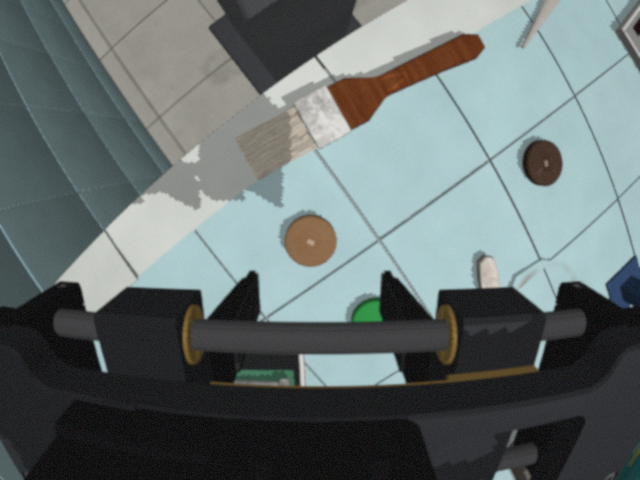

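```bash
python3 - <<'E'
from h import *
go(382.5,-197.5,40,2.515)
E
```

```text
t 24.9 P [ 387.  -196.5  104.3] rpy [ 3.1231 -0.0217  2.5152] op 60.1 F [ 0.2 -0.2  0.3] q [-0.63  0.4   2.12  0.03  0.64 -1.6 ]
n 2 total turn 0.0
[0.851, -2.305, 32.145, 0.0]
```

>>> send_rows(
  plan="3 -2.3 32 0 60;3 -2 30 0 60;0 0 0 0 60;0 0 0 0 60",
)

```text
t: 25.3
eef_pos: [380.9, -196.7, 42.0]
tcp_rot: [3.123, -0.018, 2.507]
ft_force: [1.2, -0.5, 0.3]
opening: 0.634
```

```bash
python3 - <<'E'
from h import *
p=wr("w23.png",[('disc_light_mid',8)])
save(p,'w23c.png',(220,180,200,150),4)
go(382.5,-197.5,5.5,2.515)
E
```

```text
disc_light_mid 0.93 [382.5 368.5] 889 [367.4, 350.0, 35.3, 34.7] [ 461.5 -202.6]
disc_light_mid 0.88 [316.4 271.9] 3433 [285.1, 238.0, 64.4, 70.5] [ 381.4 -197.1]
t 25.4 P [ 381.1 -196.8   42.5] rpy [ 3.1233 -0.0166  2.5072] op 59.7 F [ 0.5 -0.8  0.5] q [-0.64  0.52  2.18  0.04  0.45 -1.62]
n 1 total turn -0.008
[-2.112, -0.386, 36.957, -0.008]
```

View pics/w23c.png

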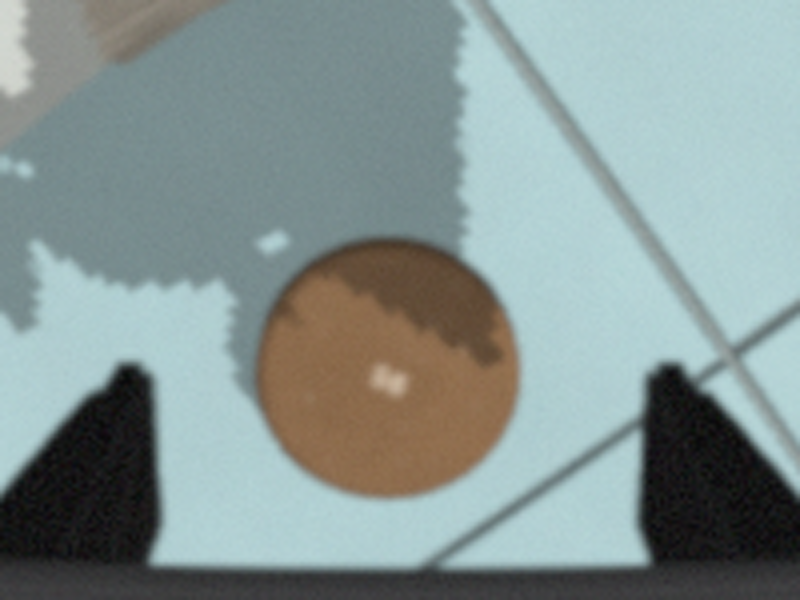

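>>> send_rows(
  plan="0.5 -0.2 18 0 60;0 0 13 0 60;0 0 4 0 60;0 0 0 0 60",
)

```text
t: 25.8
eef_pos: [383.2, -197.7, 10.9]
tcp_rot: [3.123, -0.008, 2.506]
ft_force: [0.2, 0.1, -0.1]
opening: 0.631
```

```bash
python3 - <<'E'
from h import *
go(381.8,-197.3,4.7,2.515)
E
```

```text
t 25.8 P [ 383.2 -197.7   10.9] rpy [ 3.1233 -0.0082  2.5058] op 60.0 F [ 0.2  0.1 -0.1] q [-0.64  0.59  2.2   0.05  0.36 -1.63]
n 1 total turn -0.009
[1.358, -0.612, 6.238, -0.009]
```

>>> send_rows(
  plan="1.5 -0.5 5 0 60;0.5 0 1.5 0 60;0 0 0 0 60",
)

```text
t: 26.1
eef_pos: [382.0, -197.3, 5.8]
tcp_rot: [3.123, -0.005, 2.506]
ft_force: [-1.0, -0.6, 0.6]
opening: 0.629
```

```bash
python3 - <<'E'
from h import *
go(381.8,-197.3,4.7,2.515)
E
```

```text
t 26.1 P [ 382.  -197.3    5.8] rpy [ 3.1233 -0.0053  2.5057] op 59.9 F [-1.  -0.6  0.6] q [-0.64  0.6   2.21  0.06  0.34 -1.63]
n 1 total turn -0.009
[0.147, -0.166, 1.06, -0.009]
```

>>> send_rows(
  plan="0 0 1.4 0 60;0 0 0 0 20;0 0 0 0 20;0 0 0 0 20;0 0 0 0 20;0 0 0 0 20",
)

```text
t: 26.7
eef_pos: [382.2, -197.4, 4.7]
tcp_rot: [3.123, -0.005, 2.506]
ft_force: [0.3, 0.2, -0.5]
opening: 0.394
```

>>> send_rows(
  plan="0 0 -10 0 20;0 0 -20 0 20;0 0 -30 0 20;0 0 -30 0 20;0 0 0 0 20",
)

```text
t: 27.2
eef_pos: [380.9, -198.7, 99.6]
tcp_rot: [3.124, -0.007, 2.506]
ft_force: [-0.3, -0.4, -0.4]
opening: 0.395
```

```bash
python3 - <<'E'
from h import *
p=eyes.read_camera("wrist"); save(p,'w24c.png',(220,180,200,150),4)
go(420,100,110,2.75)
E
```

```text
t 27.25 P [ 380.5 -198.4   98.3] rpy [ 3.1236 -0.0085  2.5054] op 37.7 F [-0.2 -0.2 -0.2] q [-0.65  0.41  2.14  0.03  0.6  -1.61]
n 7 total turn -0.245
[20.8, 37.665, -0.823, -0.035]
[19.471, 38.369, -0.823, -0.035]
[18.119, 39.026, -0.823, -0.035]
[16.745, 39.635, -0.823, -0.035]
[15.351, 40.195, -0.823, -0.035]
[13.937, 40.707, -0.823, -0.035]
[12.507, 41.169, -0.823, -0.035]
```

View pics/w24c.png

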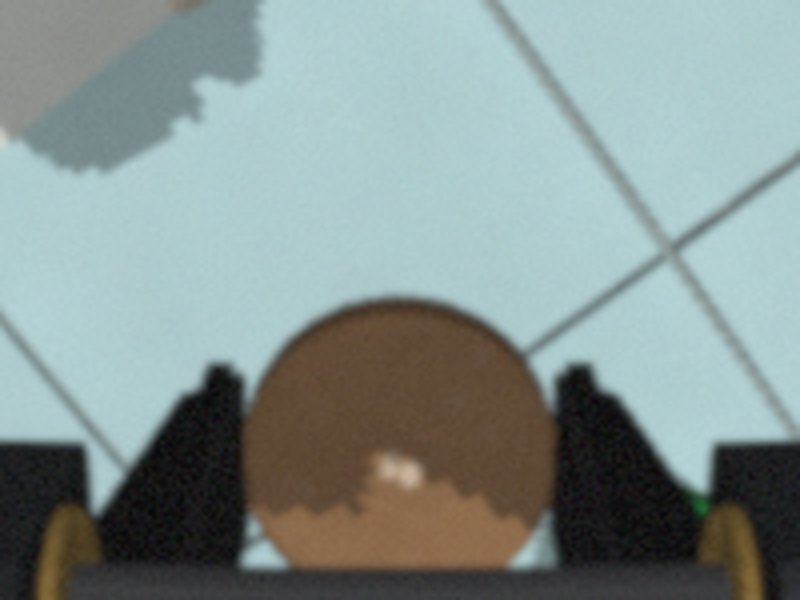

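```bash
python3 - <<'E'
from h import *
go(445,-50,110,2.6,n=4)
E
```

```text
t 27.25 P [ 380.5 -198.4   98.3] rpy [ 3.1236 -0.0085  2.5054] op 37.7 F [-0.2 -0.2 -0.2] q [-0.65  0.41  2.14  0.03  0.6  -1.61]
n 4 total turn -0.095
[9.094, 39.471, -2.147, -0.024]
[8.159, 39.675, -2.147, -0.024]
[7.219, 39.857, -2.147, -0.024]
[6.275, 40.016, -2.147, -0.024]
```

>>> send_rows(
  plan="9 39.5 -2 -0.024 20;8 39.5 -2 -0.024 20;7 40 -2 -0.024 20;7 40 -2 -0.024 20;20 36 0 -0.024 20;19 36 0 -0.024 20;18 37 0 -0.024 20;17 37 0 -0.024 20",
)

```text
t: 28.05
eef_pos: [451.2, 121.1, 108.5]
tcp_rot: [3.125, -0.009, 2.694]
ft_force: [0.8, -0.7, -0.3]
opening: 0.393
```

```bash
python3 - <<'E'
from h import *
p=wr("w25.png",[("colour_gauge",10)])
go(420,300,110,2.75)
E
```

```text
colour_gauge 0.63 [457.2 124.7] 28033 [328.8, 10.2, 250.2, 232.1] [415.3 256.2]
t 28.15 P [451.1 123.  108.6] rpy [ 3.1244 -0.0093  2.6985] op 37.4 F [ 0.2 -0.2 -0.8] q [ 0.11  0.43  2.05  0.03  0.66 -1.04]
n 4 total turn -0.051
[26.0, 36.636, 0.512, -0.013]
[25.526, 36.968, 0.512, -0.013]
[25.048, 37.294, 0.512, -0.013]
[24.566, 37.613, 0.512, -0.013]
```

View pics/w25.png

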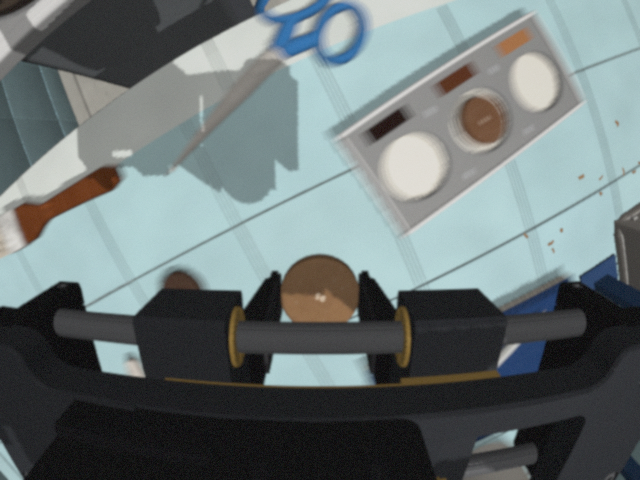

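```bash
cat >> h.py <<'E'
def wells(p,roi=None):
    im=p["image"]; hsv=cv2.cvtColor(im,cv2.COLOR_RGB2HSV)
    m=((hsv[...,2]>175)&(hsv[...,1]<30)).astype(np.uint8)
    m=cv2.morphologyEx(m,cv2.MORPH_OPEN,np.ones((5,5)))
    n,l,st,c=cv2.connectedComponentsWithStats(m)
    for i in range(1,n):
        if 500<st[i,4]<20000:
            cn=cv2.findContours((l==i).astype(np.uint8),0,2)[0][0]
            e=cv2.fitEllipse(cn)
            W=np.array([world(p,a,b,5,True)[:2] for a,b in cn[:,0]]); (cc,rr)=cv2.minEnclosingCircle(W.astype(np.float32))
            print("well px",np.round(e[0],1),"axes",np.round(e[1],1),"area",st[i,4],"W z5",np.round(world(p,*e[0],5,True)[:2],1),"enc",np.round(cc,1),round(rr,1))
E
python3 - <<'E'
from h import *
p=eyes.read_camera("wrist"); wells(p); save(p,"w26.png")
pt=eyes.read_camera("top"); r=regions_of("colour_gauge",pt)[0]
v,u=np.nonzero(r["pixels"]); print(cv2.minAreaRect(np.array([world(pt,a,b,11)[:2] for a,b in zip(u,v)],np.float32)))
E
```

```text
well px [375.2  30.7] axes [30.8 72.2] area 1968 W z5 [324.9 232.1] enc [306.  257.8] 50.6
well px [331.6  32.5] axes [24.  37.9] area 749 W z5 [313.5 201.5] enc [312.8 199.8] 16.6
well px [233.8  46.2] axes [38.1 66. ] area 2022 W z5 [290.3 132.3] enc [288.9 134. ] 25.3
well px [192.5  61.8] axes [24.8 29.2] area 567 W z5 [285.2  99.1] enc [286.8  97.7] 14.3
well px [528.4  85.1] axes [42.9 57.2] area 1991 W z5 [407.6 336.8] enc [407.8 337.5] 24.2
well px [ 56.1 165.2] axes [37.8 91.9] area 2401 W z5 [292.3 -51.3] enc [284.6 -61.4] 44.9
well px [404.5 169.9] axes [60.5 64.1] area 3135 W z5 [430.5 206.6] enc [431.  206.9] 24.8
well px [  5.6 234.3] axes [17.5 43.4] area 524 W z5 [ 312.2 -150.7] enc [ 311.5 -151.1] 22.1
((399.69671630859375, 354.1398010253906), (95.56240844726562, 42.882240295410156), 0.765770435333252)
```

```bash
python3 - <<'E'
from h import *
go(410,334,85,2.75)
E
```

```text
t 28.3 P [451.4 119.1 108.7] rpy [ 3.1248 -0.0093  2.6937] op 37.8 F [-0.2 -0.4 -0.1] q [ 0.11  0.43  2.05  0.03  0.66 -1.04]
n 5 total turn -0.056
[26.022, 35.073, 5.571, -0.011]
[25.625, 35.364, 5.571, -0.011]
[25.226, 35.65, 5.571, -0.011]
[24.823, 35.932, 5.571, -0.011]
[24.417, 36.209, 5.571, -0.011]
```

>>> send_rows(
  plan="26 35 4 -0.011 20;25.5 35 4 -0.011 20;25 35.5 4 -0.011 20;25 36 4 -0.011 20;24.5 35 4 -0.011 20;0 0 0 0 20;0 0 0 0 20",
)

```text
t: 29.0
eef_pos: [413.5, 329.4, 89.9]
tcp_rot: [3.127, -0.01, 2.73]
ft_force: [0.1, -0.5, -0.1]
opening: 0.394
```

```bash
python3 - <<'E'
from h import *
p=eyes.read_camera("wrist"); wells(p); save(p,"w27.png")
go(407.7,337,40,2.75)
E
```

```text
well px [392.   43.3] axes [ 71.4 293.5] area 13669 W z5 [301.1 435.9] enc [298.9 450.8] 98.7
well px [386.9 128.6] axes [109.4 348.8] area 2591 W z5 [356.  407.5] enc [310.1 631.1] 82.5
well px [113.4 196. ] axes [20.8 34.8] area 564 W z5 [314.5 203.7] enc [313.1 202.2] 15.7
well px [ 47.5 207.4] axes [32.5 50.7] area 1274 W z5 [291.8 136.6] enc [294.5 136.9] 25.9
well px [323.7 231.9] axes [58.2 71.9] area 3170 W z5 [405.4 338.7] enc [408.1 337.8] 24.9
well px [ 13.4 243.4] axes [50.6 71.9] area 2268 W z5 [299.4  76.2] enc [299.5  71.8] 47.4
well px [ 57.7 243.3] axes [17.4 84.3] area 896 W z5 [322.9 130.2] enc [330.8 118.7] 46.7
t 29.05 P [413.6 329.1  89.9] rpy [ 3.127  -0.0095  2.7296] op 37.5 F [-0.4  0.8 -0.8] q [ 0.54  0.52  1.93  0.03  0.69 -0.64]
n 2 total turn -0.02
[4.07, 2.075, 25.033, -0.01]
[4.048, 2.116, 25.033, -0.01]
```

View pics/w27.png

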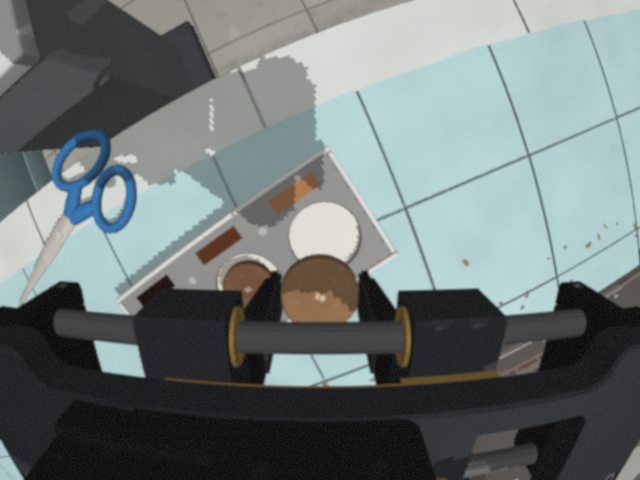

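>>> send_rows(
  plan="4.5 2 24 -0.01 20;4.5 2 22 -0.01 20;0 0 10 0 20;0 0 0 0 20;0 0 0 0 20",
)

```text
t: 29.55
eef_pos: [410.6, 330.7, 33.7]
tcp_rot: [3.126, -0.008, 2.739]
ft_force: [0.7, 0.5, -0.9]
opening: 0.395
```

```bash
python3 - <<'E'
from h import *
p=eyes.read_camera("wrist"); save(p,"w28c.png",(220,160,200,150),4)
go(408,337.4,10.5,2.75)
E
```

```text
t 29.6 P [410.7 330.8  33.9] rpy [ 3.126  -0.0082  2.739 ] op 37.4 F [-0.1  0.6 -0. ] q [ 0.54  0.61  1.97  0.03  0.55 -0.65]
n 1 total turn -0.011
[4.861, 4.64, 23.513, -0.011]
```

View pics/w28c.png

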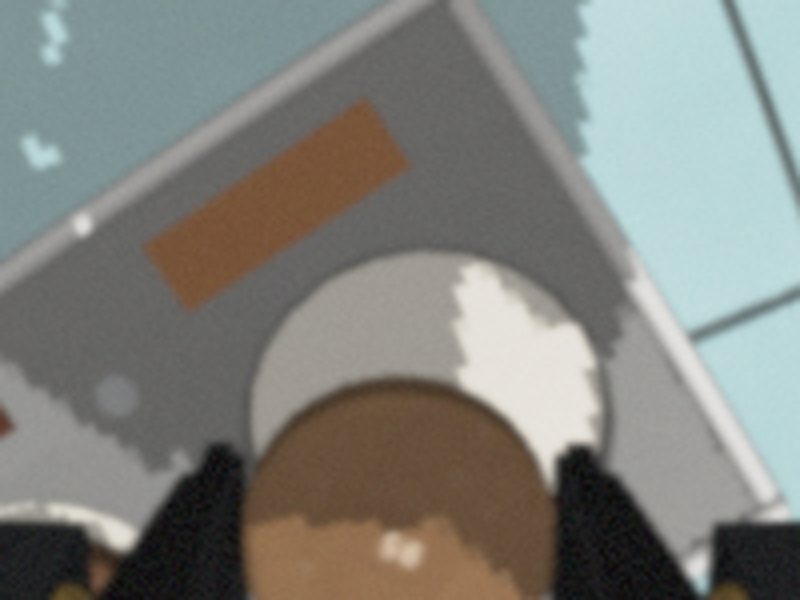

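>>> send_rows(
  plan="4.9 4.4 5 -0.01 20;0 0 5 0 20;0 0 0 0 20;0 0 0 0 20",
)

```text
t: 30.0
eef_pos: [408.7, 337.6, 25.1]
tcp_rot: [3.123, -0.006, 2.749]
ft_force: [-0.7, -0.2, 0.3]
opening: 0.394
```

```bash
python3 - <<'E'
from h import *
p=eyes.read_camera("wrist"); save(p,"w29c.png",(220,160,200,150),4)
go(408,337.4,10,2.75)
E
```

```text
t 30.05 P [408.7 337.6  25.1] rpy [ 3.1234 -0.0062  2.7492] op 37.4 F [ 0.1 -0.2 -1.4] q [ 0.56  0.63  1.97  0.03  0.53 -0.65]
n 1 total turn -0.001
[0.492, -0.697, 15.052, -0.001]
```

View pics/w29c.png

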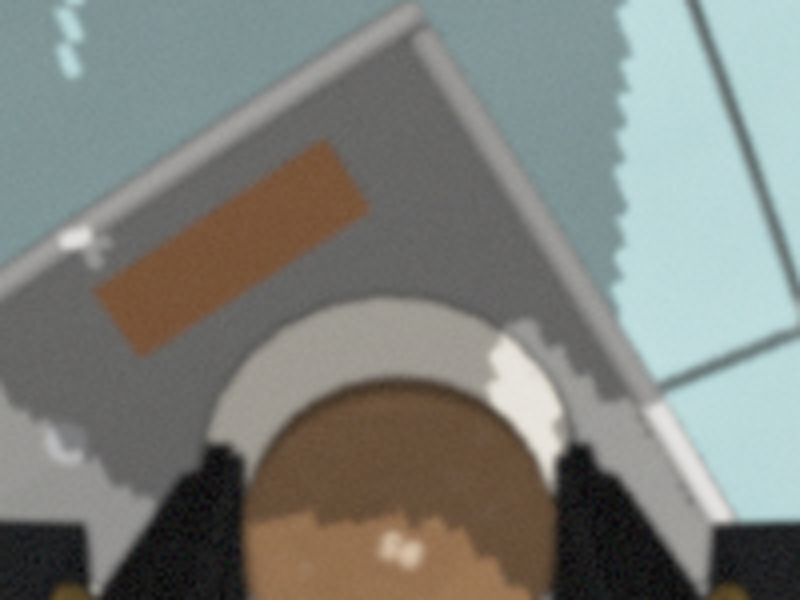

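>>> send_rows(
  plan="0.5 -1 8 0 20;0 0 4 0 20;0 0 0 0 20",
)

```text
t: 30.35
eef_pos: [407.8, 337.1, 12.2]
tcp_rot: [3.123, -0.006, 2.749]
ft_force: [0.4, 0.5, -0.7]
opening: 0.396
```

```bash
python3 - <<'E'
from h import *
go(408,337.4,10,2.75)
E
```

```text
t 30.35 P [407.8 337.1  12.2] rpy [ 3.1231 -0.006   2.7494] op 37.7 F [ 0.4  0.5 -0.7] q [ 0.56  0.65  1.97  0.03  0.5  -0.65]
n 1 total turn -0.001
[-0.113, 0.309, 2.208, -0.001]
```

>>> send_rows(
  plan="0 0.3 1.5 0 20;0 0 0.8 0 20",
)

```text
t: 30.55
eef_pos: [407.9, 337.4, 9.7]
tcp_rot: [3.123, -0.006, 2.749]
ft_force: [-2.3, -1.1, 14.3]
opening: 0.394
```

>>> send_rows(
  plan="0 0 0.8 0 20",
)

```text
t: 30.65
eef_pos: [407.9, 337.5, 9.6]
tcp_rot: [3.123, -0.006, 2.749]
ft_force: [-4.8, -3.3, 22.2]
opening: 0.394
```

>>> send_rows(
  plan="0 0 -0.3 0 41;0 0 0 0 41;0 0 -5 0 41;0 0 -15 0 50;0 0 -35 0 60;0 0 -40 0 60;-8 -35 0 0 60;-8 -35 0 0 60",
)

```text
t: 31.45
eef_pos: [396.3, 265.7, 108.1]
tcp_rot: [3.122, -0.005, 2.753]
ft_force: [-0.3, -0.2, -0.7]
opening: 0.63
```

```bash
python3 - <<'E'
from h import *
p=wr("w30.png",[("disc_light_mid",12)]); wells(p)
go(443,-2,110,2.7)
E
```

```text
disc_light_mid 0.75 [410.5 221.4] 2003 [386.4, 198.4, 52.2, 51.0] [408.4 337.6]
well px [45.2  8.2] axes [25.4 55.9] area 794 W z5 [102.6 122.2] enc [103.2 120.1] 23.7
well px [14.4 67.5] axes [32.4 55.2] area 1250 W z5 [136.3  70.5] enc [135.7  68.5] 30.6
well px [430.4 170.3] axes [  9.9 103.1] area 708 W z5 [379.1 367. ] enc [380.9 368.1] 30.7
well px [ 66.4 221.9] axes [ 54.5 167.8] area 7205 W z5 [297.   70.4] enc [297.5  52.8] 105.2
well px [122.8 225.8] axes [ 21.3 108.9] area 1282 W z5 [324.2 124.4] enc [332.3 111.4] 54.0
well px [273.4 303.1] axes [34.8 46.2] area 1138 W z5 [431.4 214.8] enc [429.5 213.5] 19.8
t 31.55 P [395.6 263.7 107.8] rpy [ 3.1239 -0.006   2.7499] op 60.0 F [ 0.9  0.2 -0.8] q [ 0.44  0.43  2.04  0.03  0.66 -0.76]
n 6 total turn 0.05
[-24.203, -37.905, -1.176, 0.008]
[-24.517, -37.702, -1.176, 0.008]
[-24.83, -37.497, -1.176, 0.008]
[-25.141, -37.289, -1.176, 0.008]
[-25.45, -37.079, -1.176, 0.008]
[-25.757, -36.866, -1.176, 0.008]
```

View pics/w30.png

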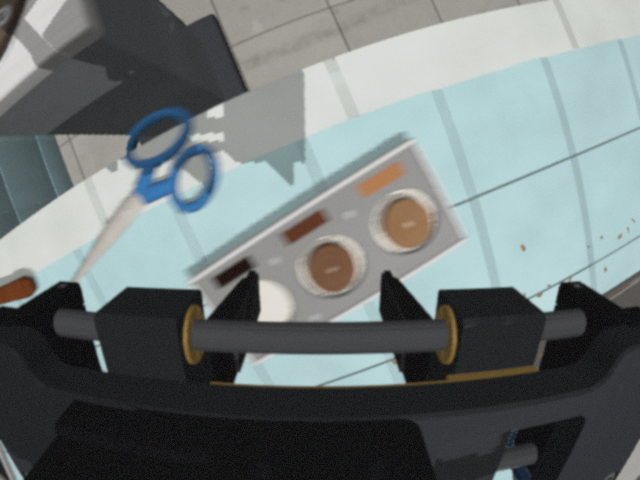

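Light disc is in its well by the light swatch. On to the dark disc, hovering at about (445, -5).

>>> send_rows(
  plan="-24 -38 0 0.008 60;-24.5 -37.5 0 0.008 60;-25 -37.5 0 0.008 60;-25 -37.5 0 0.008 60;-25.5 -37 0 0.008 60;-25 -37 0 0.008 60;0 0 0 0 60;0 0 0 0 60",
)

```text
t: 32.35
eef_pos: [447.6, -9.2, 104.1]
tcp_rot: [3.121, -0.003, 2.701]
ft_force: [-0.3, -0.1, -0.1]
opening: 0.631
```

```bash
python3 - <<'E'
from h import *
p=wr("w31.png",[("disc_dark_mid",8)])
go(441.5,-1.5,40,2.7)
E
```

```text
disc_dark_mid 0.61 [320.2 231.7] 2281 [291.9, 207.2, 56.0, 56.1] [441.7  -2.4]
t 32.45 P [447.5  -8.1 104.1] rpy [ 3.1209e+00 -2.4000e-03  2.7033e+00] op 60.3 F [ 0.2  0.1 -0.7] q [-0.18  0.41  2.1   0.04  0.62 -1.34]
n 2 total turn 0.003
[4.038, 1.071, 32.105, 0.002]
```

View pics/w31.png

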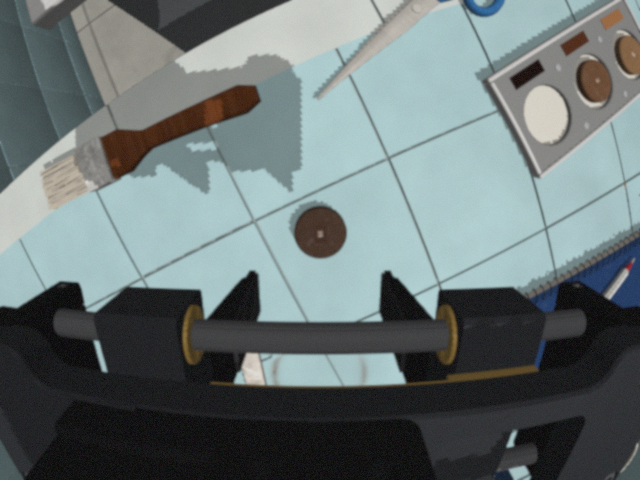

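>>> send_rows(
  plan="5 0.5 32 0 60;5 0.5 30 0 60;0 0 0 0 60;0 0 0 0 60",
)

```text
t: 32.85
eef_pos: [440.0, 3.0, 42.1]
tcp_rot: [3.12, -0.0, 2.711]
ft_force: [1.0, 0.3, 0.2]
opening: 0.632
```

```bash
python3 - <<'E'
from h import *
p=wr("w32.png",[("disc_dark_mid",8)]); save(p,'w32c.png',(220,180,200,150),4)
go(441.7,-2.2,4.7,2.7)
E
```

```text
disc_dark_mid 0.69 [309.6 274.3] 3354 [273.7, 243.6, 70.1, 64.6] [441.   -1.8]
t 32.95 P [440.4   2.6  42.6] rpy [3.1198e+00 1.4000e-03 2.7103e+00] op 60.1 F [0.2 0.  0.4] q [-0.16  0.53  2.17  0.05  0.44 -1.34]
n 1 total turn 0.01
[-3.164, -4.627, 37.823, 0.01]
```

View pics/w32c.png

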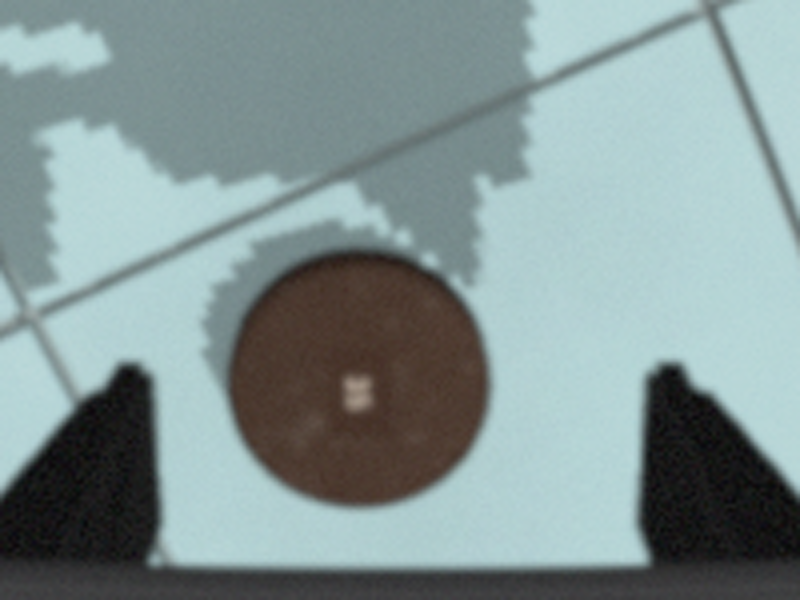

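>>> send_rows(
  plan="-2.5 -4.5 16 0 60;0.5 0 13 0 60;0 0 4 0 60;0 0 0 0 60",
)

```text
t: 33.35
eef_pos: [443.8, -1.5, 13.2]
tcp_rot: [3.117, 0.009, 2.712]
ft_force: [-0.5, 0.3, -0.3]
opening: 0.628
```

```bash
python3 - <<'E'
from h import *
go(441.3,-2.0,4.7)
E
```

```text
t 33.35 P [443.8  -1.5  13.2] rpy [3.1175 0.0095 2.7119] op 59.7 F [-0.5  0.3 -0.3] q [-0.17  0.59  2.18  0.06  0.35 -1.36]
n 1 total turn -0.0
[2.146, -1.724, 8.407, -0.0]
```

>>> send_rows(
  plan="2.5 -1.7 6 0 60;0 0 2.2 0 60;0 0 0 0 60",
)

```text
t: 33.65
eef_pos: [441.6, -1.9, 6.1]
tcp_rot: [3.117, 0.012, 2.712]
ft_force: [-0.3, 0.1, -1.4]
opening: 0.63
```

```bash
python3 - <<'E'
from h import *
go(441.3,-2.0,4.7)
E
```

```text
t 33.65 P [441.6  -1.9   6.1] rpy [3.1167 0.0121 2.7122] op 60.0 F [-0.3  0.1 -1.4] q [-0.17  0.6   2.19  0.07  0.32 -1.37]
n 1 total turn -0.0
[0.25, -0.277, 1.356, -0.0]
```

>>> send_rows(
  plan="0.3 -0.3 1.6 0 60;0 0 0 0 20;0 0 0 0 20;0 0 0 0 20;0 0 0 0 20;0 0 0 0 20",
)

```text
t: 34.25
eef_pos: [441.4, -2.0, 4.8]
tcp_rot: [3.117, 0.013, 2.712]
ft_force: [0.1, -0.2, -0.4]
opening: 0.399
```

>>> send_rows(
  plan="0 0 -10 0 20;0 0 -20 0 20;0 0 -30 0 20;0 0 -30 0 20;0 0 0 0 20",
)

```text
t: 34.75
eef_pos: [438.7, -3.7, 99.6]
tcp_rot: [3.118, 0.011, 2.712]
ft_force: [0.4, -0.5, -0.9]
opening: 0.393
```

```bash
python3 - <<'E'
from h import *
p=wr("w33.png"); wells(p); save(p,'w33c.png',(220,180,200,150),4)
go(432,204,85,2.74)
E
```

```text
well px [298.5  37.2] axes [ 58.6 187.9] area 7754 W z5 [298.9  47.9] enc [296.4  35.9] 72.4
well px [384.8  29.8] axes [17.7 23. ] area 629 W z5 [317.6 106.9] enc [303.1 122.5] 16.8
well px [408.6  34.3] axes [ 23.  143.4] area 1758 W z5 [326.7 122. ] enc [333.5 116. ] 57.9
well px [547.5 126.4] axes [42.3 57.5] area 1969 W z5 [430.6 207.2] enc [430.9 207.6] 24.4
well px [ 23.9 207. ] axes [ 44.9 138.8] area 3225 W z5 [ 299.5 -227.2] enc [ 299.5 -217.3] 76.4
t 34.8 P [438.2  -3.6  98.3] rpy [3.1179 0.0093 2.7121] op 37.6 F [-1.3  0.3  0.4] q [-0.17  0.41  2.14  0.04  0.58 -1.34]
n 5 total turn -0.028
[18.45, 37.167, 3.365, -0.006]
[18.242, 37.269, 3.365, -0.006]
[18.034, 37.37, 3.365, -0.006]
[17.825, 37.47, 3.365, -0.006]
[17.616, 37.569, 3.365, -0.006]
```

View pics/w33c.png

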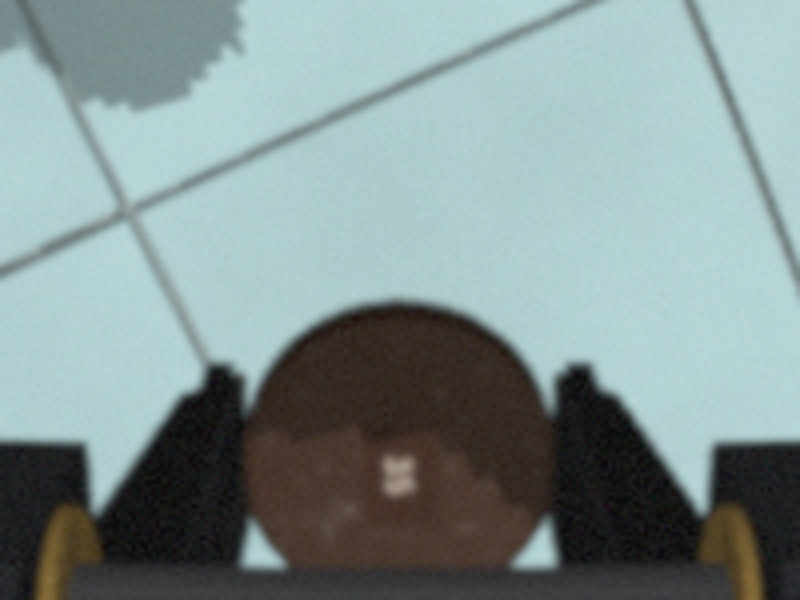

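Held. Move over the dark well near (430.8, 207.2).

>>> send_rows(
  plan="18.5 37 2 -0.006 20;18 37 2 -0.006 20;18 37.5 2 -0.006 20;18 37.5 2 -0.006 20;17.5 37 2 -0.006 20;0 0 0 0 20;0 0 0 0 20",
)

```text
t: 35.5
eef_pos: [430.0, 209.3, 87.8]
tcp_rot: [3.121, 0.007, 2.739]
ft_force: [0.4, -0.5, 0.5]
opening: 0.397
```

```bash
python3 - <<'E'
from h import *
p=wr("w34.png"); wells(p)
go(430.8,207.2,30,2.74)
E
```

```text
well px [35.7  4.2] axes [21.6 44.7] area 516 W z5 [142.9  74.8] enc [142.6  72.5] 20.8
well px [330.6  36.7] axes [ 67.2 165.3] area 8376 W z5 [299.8 275.9] enc [303.6 269.8] 60.1
well px [415.6  38.5] axes [ 63.9 137.2] area 3942 W z5 [320.8 331. ] enc [306.9 414.4] 86.1
well px [ 51.3 186.5] axes [ 61.5 124.1] area 5225 W z5 [299.5  31.8] enc [312.1  13.5] 68.7
well px [122.2 190.4] axes [13.  80.9] area 677 W z5 [333.8  94.1] enc [338.3  83.3] 28.5
well px [313.1 240.5] axes [49.3 74.8] area 2603 W z5 [425.6 209.3] enc [430.6 207.8] 24.7
t 35.55 P [430.1 208.9  87.9] rpy [3.1213 0.0073 2.7383] op 37.5 F [0.1 0.2 0.6] q [ 0.31  0.47  2.06  0.02  0.6  -0.88]
n 2 total turn -0.002
[-0.449, -1.229, 28.936, -0.001]
```

View pics/w34.png

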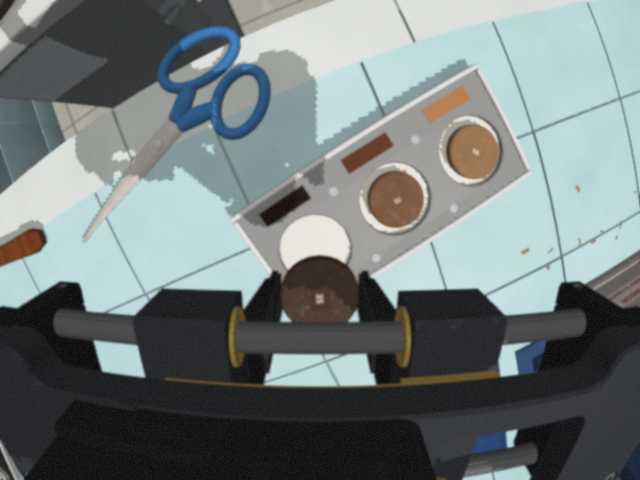

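>>> send_rows(
  plan="0.5 -1.2 28 0 20;1 0 24 0 20;0 0 8 0 20;0 0 0 0 20;0 0 0 0 20",
)

```text
t: 36.05
eef_pos: [430.1, 204.7, 26.6]
tcp_rot: [3.122, 0.007, 2.732]
ft_force: [-0.1, -0.4, -0.5]
opening: 0.392
```

```bash
python3 - <<'E'
from h import *
p=eyes.read_camera("wrist"); save(p,"w35c.png",(220,160,200,150),4)
go(430.8,207.5,10,2.74)
E
```

```text
t 36.1 P [430.2 204.8  26.8] rpy [3.1213 0.0075 2.7319] op 37.9 F [-0.4  0.4 -1. ] q [ 0.3   0.58  2.1   0.02  0.44 -0.88]
n 1 total turn -0.008
[0.702, 2.378, 16.806, -0.008]
```

View pics/w35c.png

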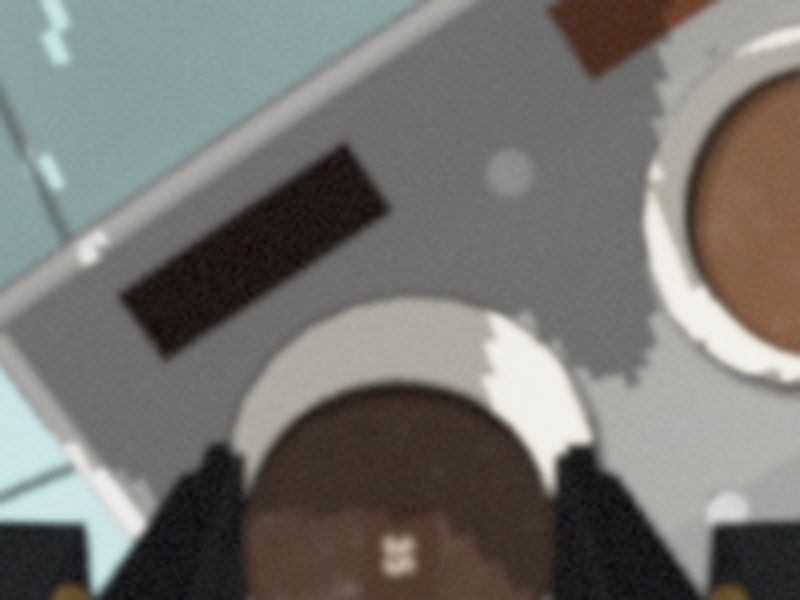

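>>> send_rows(
  plan="1.2 2 8 0 20;0.3 0 5 0 20;0 0 0 0 20;0 0 0 0 20",
)

```text
t: 36.5
eef_pos: [430.9, 207.7, 14.6]
tcp_rot: [3.119, 0.01, 2.732]
ft_force: [0.8, 0.2, 0.3]
opening: 0.397
```

```bash
python3 - <<'E'
from h import *
p=eyes.read_camera("wrist"); save(p,"w36c.png",(220,160,200,150),4)
go(430.8,207.5,9.8,2.74)
E
```

```text
t 36.55 P [430.8 207.7  14.6] rpy [3.1191 0.0101 2.7315] op 37.7 F [ 0.5 -0.6  0.3] q [ 0.31  0.61  2.1   0.03  0.41 -0.88]
n 1 total turn -0.008
[-0.002, -0.286, 4.784, -0.008]
```

View pics/w36c.png

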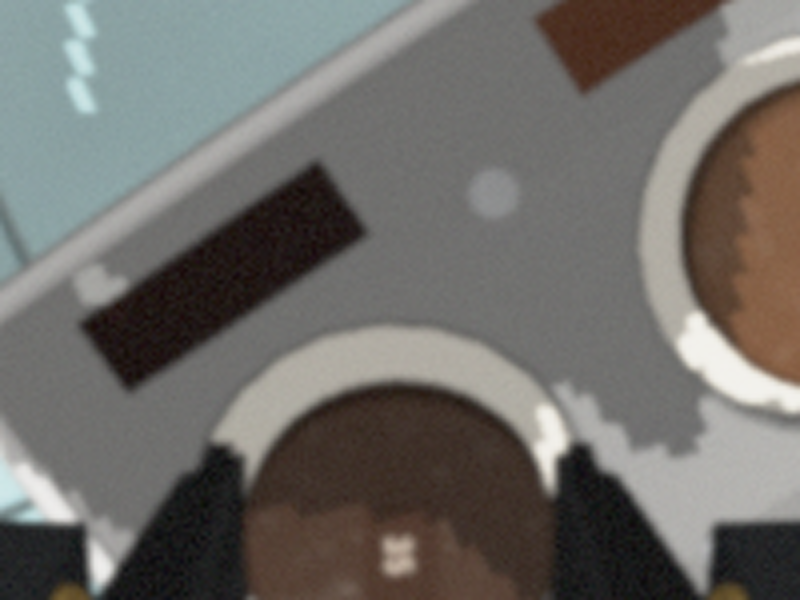

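Well centred. Lower to contact.

>>> send_rows(
  plan="0 -0.3 3 0 20;0 0 1.5 0 20",
)

```text
t: 36.75
eef_pos: [430.9, 207.6, 10.2]
tcp_rot: [3.119, 0.011, 2.732]
ft_force: [0.3, -0.1, 0.8]
opening: 0.399
```

>>> send_rows(
  plan="0 0 0.9 0 20",
)

```text
t: 36.85
eef_pos: [431.0, 207.7, 9.5]
tcp_rot: [3.118, 0.011, 2.732]
ft_force: [-3.1, -2.7, 23.7]
opening: 0.396
```

>>> send_rows(
  plan="0 0 -0.3 0 41;0 0 0 0 41;0 0 -5 0 41;0 0 -15 0 50;0 0 -35 0 60;0 0 -40 0 60;-15 -35 -10 0 60;-15 -35 0 0 60",
)

```text
t: 37.65
eef_pos: [428.4, 130.5, 118.1]
tcp_rot: [3.12, 0.011, 2.738]
ft_force: [0.2, -0.3, -0.1]
opening: 0.629
```

>>> send_rows(
  plan="-5 -15 -10 0 60;0 0 0 0 60;0 0 0 0 60",
)

```text
t: 37.95
eef_pos: [426.5, 111.2, 129.3]
tcp_rot: [3.119, 0.012, 2.733]
ft_force: [-0.6, 0.1, -0.3]
opening: 0.631
```

```bash
python3 - <<'E'
from h import *
p=wr("w37.png",[("disc_dark_mid",12),("disc_light_mid",12)]); save(p,"w37c.png",(320,40,300,220),2.6)
t=eyes.read_camera("top"); save(t,"top2.png",(130,160,400,180),2)
s=eyes.read_camera("scene"); save(s,"scene2.png",(150,180,360,160),2.2)
for n,z in [("bearing_mid",15),("gear_mid",19),("bolt_mid",14)]:
    for r in regions_of(n,t)[:2]:
        v,u=np.nonzero(r["pixels"]); print(n,round(r["confidence"],2),np.round(world(t,u.mean(),v.mean(),z)[:2],1))
print(env.state()["t"],env.state()["eef_pos"])
E
```

```text
disc_dark_mid 0.62 [427.2 193.3] 1724 [401.9, 170.8, 50.9, 45.7] [432.  207.1]
disc_light_mid 0.78 [543.  116.5] 1343 [524.1, 96.4, 41.9, 45.1] [408.9 335.5]
bearing_mid 0.72 [ 566.1 -380.4]
gear_mid 0.55 [ 512.6 -343.4]
bolt_mid 0.68 [ 456.7 -307.5]
38.35 [426.39542094 111.68998923 128.92795844]
```

View pics/w37c.png

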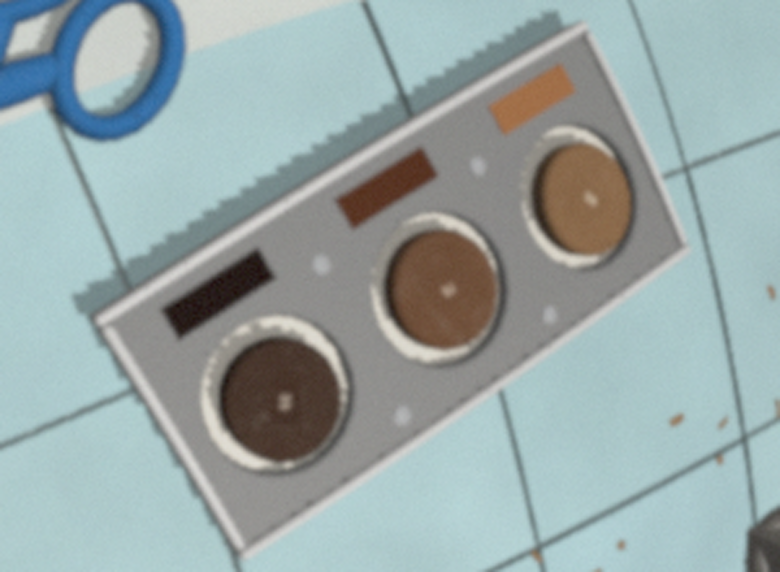

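View pics/top2.png

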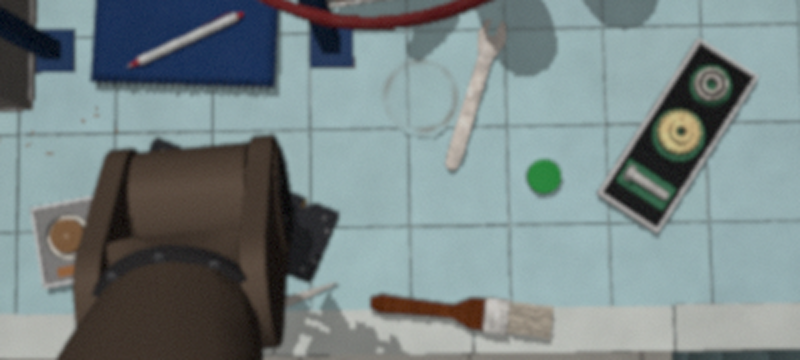

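View pics/scene2.png

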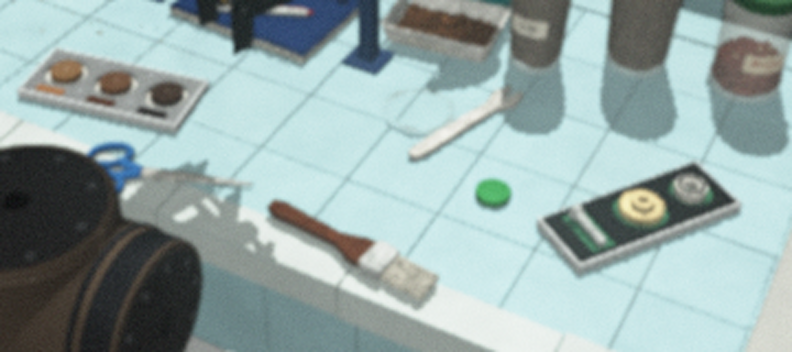

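```bash
python3 -c "
from h import *
print(job_done())"
```

```text
the job is handed in; nothing more can be done
None
```

I placed all five parts and handed the job in at about 38 s of the 136 s allowed. The bearing went into the small round pocket, the gear into the large one and the bolt into the slot. The tan disc is in the well by the light swatch and the nearly black disc in the well by the dark swatch. I placed them in the order you listed and left the green disc alone.

- **Set-down:** I lowered each part until the wrist force showed contact before opening the fingers. The readings were 9 to 24 N, under the 40 N and 120 N limits.
- **Positions:** The last top, scene and wrist pictures show every part inside its pocket or well, with clearance all round. Measured part centres agree with the pocket and well centres to about 2 mm, which is the calibration's own accuracy.
- **Flatness:** I judged this only from the contact force and the pictures. No part looks tilted, and the two loose discs look level with the fixed middle disc. The tool had drifted 1 to 1.5 degrees from vertical at the grasps and placings, and I saw no effect from it.
- **At hand-in:** The gripper was open, about 130 mm above the counter and touching nothing. No final check failed or disagreed.

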